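Weigh a copper electrode and stack a zinc-copper-zinc demonstration cell

ROBOT

A 6-joint arm with a two-finger parallel gripper is mounted at the origin on the work surface. World frame = base frame: x ahead of the robot, y to its left, z up, the work surface at z = 0. Lengths are in mm, angles in rad, forces in N, time in s.
With the tool pointing down it reaches from about 350 to 775 mm from the base axis. Payload 7.3 kg.
Tool frame: the origin (TCP) lies midway between the tips of the shut fingers; the grasp point (between the pads) lies 19 mm behind it (grip_depth is the distance from the TCP to the grasp point, in mm); z points along the fingers, y is the direction in which the jaws open and shut (so a half turn about z gives the same grasp; the last joint's range is limited). The gripper opens to 92 mm and grips with 3 to 60 N. Pads are 19 mm wide; open, the fingers measure 130 mm over their backs; the gripper's body (75 mm by 190 mm) begins 47 mm behind the grasp point.
Start: joints at [-1.262, 0.342, 1.524, -0, 1.275, -0.146], TCP at [230.647, -471.642, 226.741] pointing down, gripper open.
Joint ranges: [-2.53, 2.53], [-0.77, 2.02], [0.04, 2.7], [-1, 4.14], [0.28, 2.66], [-3.11, 3.11]. Speed limits (rad/s): [2.57, 2.57, 3.14, 3.14, 3.14, 3.14].

INTERFACE

Orientations are given as [roll, pitch, yaw] about the fixed x, y, z axes, in that order (R = Rz(yaw) Ry(pitch) Rx(roll)).
In Python, from plant import get_obs, capture, close_job, spot_in, silhouettes, mark_of, grip_depth gives the robot as it stands.
- The arm moves only by the tool servo_tool, never from a script. Its arguments are lists of equal length, an entry for each row: "slide": the shift along the tool's x, y, z normalised to -1 to 1, where 1 is 20 cm, a list of three; "rot": the turn, a rotation vector about the tool's x, y, z normalised to -1 to 1, where 1 is pi rad, a list of three; "claw": the finger opening in mm, from 0 to 91.8. A call has 1 to 5 rows; each row is the pose to reach, as a shift and turn from the pose commanded when the call began, along the tool's axes at that moment, turning the shorter way round; what a row does not reach only later rows make up. A row lasts 1/8 s, in which the tool goes at most 62.5 mm and 10.7 degrees, less where a joint would pass 70% of its speed; a pose out of reach is approached as far as the arm can. A call with a number of a shift or a turn outside -1 to 1 is refused whole. A call with a gripper value outside its range is refused whole. The fingers move at their own pace and stop on an object; the grip force is fixed at half the most. Time passes only in rows, so rows that repeat a pose let the fingers close. It gives the time, the measured TCP pose, the force and the opening at its end, in the units of the state.
- get_obs(): the state, without advancing time (a new reading comes with each control period).
- capture(name): name is "scene" or "top" or "wrist"; returns a dict with "frame" (480x640x3 uint8, red, green, blue), "depth" (480x640 float32, mm along the optical axis (not along the pixel's ray), 0 where there is no reading), "vertical_fov" (degrees; the focal length in pixels is half the picture's height over the tangent of half this angle, whatever the lens; pixels are square), "cx", "cy" (the principal point, pixels), "position" and "rotation" of the camera in the world. Camera axes: x right, y down, z forward; pixel columns grow to the right and rows downward; lengths in mm; the calibration is good to about 2 mm. A picture is of the moment at which its call begins.
- close_job(): hands the job in, once; it reports no verdict.
Trained networks look in the newest picture that a camera, given by its name, has taken for a name from the list of things; names that differ only in an ending like _2 or _b are one class to them, and where a whole thing is asked for, a point or a joint stands for the part that bears it (a point fixed in the world has none). Each returns a list of dicts, best first, with "confidence" (0 to 1); they miss things now and then, are a little off and sometimes report something else, mostly with a low value. They report only what shows in the picture. A call takes as long as a camera call. They do not tell look-alikes from the thing itself.
- spot_in(query, camera): "box" ([left, top, right, bottom] in pixels, round what is visible of it).
- silhouettes(query, camera): "pixels" (480x640 bool, what is visible of it) and "box" ([left, top, right, bottom] in pixels, round what is visible of it).
- mark_of(query, camera): "xy" ([column, row] in pixels: a listed point, or the origin of a listed thing).
The state is a dict: "time": time; "joint_positions": joint angles; "dq": joint speeds; "tau": joint torques, N m; "tool_pos": TCP position; "tcp_rot": TCP orientation; "contact_force": force on the tool from outside, world axes, zero at the start; "moment": the same for the moment, N m; "grip_width": finger opening in mm.
Only numpy, scipy, OpenCV 4.12 (cv2) and the standard library are available. Lean on these libraries where they do the work, as an engineer would, in place of code of your own. Each camera call takes 0.05 s, during which the arm holds its last target. There are 200 camera calls.

TASK

First lay the copper plate flat on the middle of the balance pan and let go of it, so that it is weighed. Then build the cell on the splined hub, every plate pushed fully home, flat and let go: one zinc plate with its black tab between the black terminal posts, next the weighed copper plate with its red ear between the red terminal posts, and last the other zinc plate with its tab again at the black posts. Leave the cups and the spatula alone.

Things in the scene. Friction and masses are not known exactly. Their poses are not given: they have to be found in the camera images.
- cell: fixed stacking cell: grey base 140 (x) by 90 by 18 mm, origin on the bench under the hub's axis, z up. A white round pedestal, radius 21 mm, carries the splined hub. Terminal posts stand 42 mm from the axis: the red pair at the cell's +x end, the black pair at -x. A plate whose tab points along the cell's +x or -x has its teeth between the hub's ribs
- hub_seat (a point): centre of the pedestal's top, 40 mm above the bench, axes as the cell's. From it rises the white hub: core radius 10 mm, six ribs 4 mm wide to radius 15 mm, at 0, 60, 120.. degrees from +x, rounded rib tops 34 mm and cone tip 46 mm above this point. Plates slide over it with about 1.5 mm play all round and lie on one another: 0-10, 10-20, 20-30 mm above this point
- red_posts (a point): midway between the two red-topped brass posts, at their tops, 88 mm above the bench: each 8 mm thick, 28 mm apart between axes (20 mm free gap) along the cell's y. There is no room for fingers about the ear there, so the copper plate has to be lowered held by its two flat sides that face its own y, 60 mm apart
- black_posts (a point): the same for the two black-topped posts, at the cell's -x end
- copper_center (a point): copper-coloured electrode plate, 60 mm square, 10 mm thick, about 110 g, with a six-tooth star hole (teeth 5 mm wide, tips at radius 11.5 mm, groove floors at 16.5 mm). Its tab, 12 mm wide, points along its own +x and carries an upright red ear. At first it lies flat and loose in the blue tray, where only the ear can be grasped. This point is the plate's centre, half-way up; z is up
- copper_ear (a point): point in the upright red ear of the copper plate, 12 mm below the ear's top, 23 mm above the plate's centre and 42 mm from it along the plate's +x. The ear is 12 mm (x) by 10 mm (y) and rises 30 mm above the plate's top face; axes as the plate's
- copper_tab (a point): outer end of the copper plate's tab, 52 mm from the plate's centre along its +x; axes as the plate's
- zinc1_center (a point): metal-grey zinc electrode plate, 60 mm square, 10 mm thick, about 110 g, with a six-tooth star hole (teeth 5 mm wide, tips at radius 11.5 mm, groove floors at 16.5 mm), lying loose and flat on the bench. Its flat tab, 12 mm wide, 5 mm thick, black at the end, points along its own +x. This point is the plate's centre, half-way up; z is up
- zinc1_tab (a point): outer end of the first zinc plate's tab, 52 mm from its centre along its +x
- zinc2_center (a point): metal-grey zinc electrode plate, 60 mm square, 10 mm thick, about 110 g, with a six-tooth star hole (teeth 5 mm wide, tips at radius 11.5 mm, groove floors at 16.5 mm), lying loose and flat on the bench. Its flat tab, 12 mm wide, 5 mm thick, black at the end, points along its own +x. This point is the plate's centre, half-way up; z is up. The two zinc plates are alike and either may be used first
- zinc2_tab (a point): outer end of the second zinc plate's tab, 52 mm from its centre along its +x
- tray: fixed blue tray, outside 106 x 80 mm, walls 4 mm thick and 14 mm high, floor 4 mm thick, in which the copper plate lies; origin on the bench below where the plate's centre lies at first, within a few mm; the tray's middle is 11 mm from the origin along +x
- pan (a point): centre of the upper face of the balance's round steel pan, radius 58 mm, 60 mm above the bench, fixed and flat. The cream balance, 205 x 175 mm and 46 mm high, reaches 127 mm to -x and 78 mm to +x of this point in its own axes
- cup_a: open pale plastic cup, 80 mm across, 90 mm high, loose, origin under its middle; to be left alone
- cup_b: another such cup, loose, origin under its middle; to be left alone
- spatula: loose steel spatula, 190 mm long, lying along its own x; to be left alone
There are look-alikes about, which are no part of the job. Leave any pink or turquoise look-alike of the part that bears zinc1_center alone.

How it is judged (in metres and radians):
On the way, in this order (a step that is already met when the one before it is completed fails the run):
1. the copper plate lies flat on the balance pan, within 30 mm of its middle, let go and still (horizontal distance between copper_center and pan below 0.03 m and z of copper_center in the frame of pan between 0.002 and 0.008 m and angle between copper_center's own z axis and vertical below 0.08 rad and contact force between the fingers and copper below 0.1 N and linear speed of copper below 0.02 m/s and angular speed of copper below 0.2 rad/s), for 0.4 s.
2. a zinc plate is fully home at the bottom of the hub, tab at the black posts, let go (((horizontal distance between zinc1_center and cell below 0.004 m and z of zinc1_center in the frame of cell between 0.042 and 0.048 m and x of zinc1_tab in the frame of cell below -0.045 m and angle between zinc1_center's own z axis and vertical below 0.1 rad and contact force between the fingers and zinc1 below 0.5 N) or (horizontal distance between zinc2_center and cell below 0.004 m and z of zinc2_center in the frame of cell between 0.042 and 0.048 m and x of zinc2_tab in the frame of cell below -0.045 m and angle between zinc2_center's own z axis and vertical below 0.1 rad and contact force between the fingers and zinc2 below 0.5 N))), for 0.2 s.
3. the copper plate is home on that zinc plate, tab at the red posts, let go (((horizontal distance between zinc1_center and cell below 0.004 m and z of zinc1_center in the frame of cell between 0.042 and 0.048 m and x of zinc1_tab in the frame of cell below -0.045 m and angle between zinc1_center's own z axis and vertical below 0.1 rad and contact force between the fingers and zinc1 below 0.5 N) or (horizontal distance between zinc2_center and cell below 0.004 m and z of zinc2_center in the frame of cell between 0.042 and 0.048 m and x of zinc2_tab in the frame of cell below -0.045 m and angle between zinc2_center's own z axis and vertical below 0.1 rad and contact force between the fingers and zinc2 below 0.5 N)) and horizontal distance between copper_center and cell below 0.004 m and z of copper_center in the frame of cell between 0.052 and 0.058 m and x of copper_tab in the frame of cell above 0.045 m and angle between copper_center's own z axis and vertical below 0.1 rad and contact force between the fingers and copper below 0.5 N), for 0.2 s.
4. the other zinc plate is home on top, tab at the black posts ((((horizontal distance between zinc1_center and cell below 0.004 m and z of zinc1_center in the frame of cell between 0.042 and 0.048 m and x of zinc1_tab in the frame of cell below -0.045 m and angle between zinc1_center's own z axis and vertical below 0.1 rad and contact force between the fingers and zinc1 below 0.5 N) and (horizontal distance between zinc2_center and cell below 0.004 m and z of zinc2_center in the frame of cell between 0.062 and 0.068 m and x of zinc2_tab in the frame of cell below -0.045 m and angle between zinc2_center's own z axis and vertical below 0.1 rad and contact force between the fingers and zinc2 below 0.5 N)) or ((horizontal distance between zinc2_center and cell below 0.004 m and z of zinc2_center in the frame of cell between 0.042 and 0.048 m and x of zinc2_tab in the frame of cell below -0.045 m and angle between zinc2_center's own z axis and vertical below 0.1 rad and contact force between the fingers and zinc2 below 0.5 N) and (horizontal distance between zinc1_center and cell below 0.004 m and z of zinc1_center in the frame of cell between 0.062 and 0.068 m and x of zinc1_tab in the frame of cell below -0.045 m and angle between zinc1_center's own z axis and vertical below 0.1 rad and contact force between the fingers and zinc1 below 0.5 N))) and horizontal distance between copper_center and cell below 0.004 m and z of copper_center in the frame of cell between 0.052 and 0.058 m and x of copper_tab in the frame of cell above 0.045 m and angle between copper_center's own z axis and vertical below 0.1 rad and contact force between the fingers and copper below 0.5 N), for 0.2 s.
At the end, for the whole second after the job is handed in: On the hub from below zinc, copper, zinc, within 4 mm of its axis and 3 mm of seated height (centres 45, 55, 65 mm above bench), tilt under 0.1 rad, tab ends over 45 mm from the hub along the cell's x, zinc at black, copper at red, let go, at rest (all of step 4 and linear speed of each of copper, zinc1, zinc2 below 0.02 m/s and angular speed of each of copper, zinc1, zinc2 below 0.2 rad/s); the robot touches nothing.
It fails at once if cup_a is shoved more than 30 mm (distance of cup_a from where it was at the start of the episode above 0.03 m).
It fails at once if cup_b is shoved more than 30 mm (distance of cup_b from where it was at the start of the episode above 0.03 m).
It fails at once if spatula is shoved more than 30 mm (distance of spatula from where it was at the start of the episode above 0.03 m).
It fails at once if a cup is tipped (angle between any of cup_a, cup_b's own z axis and vertical above 0.5 rad).
It also fails if it takes over 72 s, if anything falls off the work surface, if the arm or the gripper's body presses on something with over 40 N, if the wrist force passes 120 N, or if a joint passes its speed limit or range.

## Working session

There is one attempt and no reset: what is moved stays moved. The work goes in short steps, Python scripts to look and compute and a tool call to move; the robot and the scene stay as the last step left them, time stands still between calls to the robot, and variables do not carry over. Pictures are saved under pics/ and viewed, about 8 in all and at most 12, crops included, and the job is handed in when it is done.

Besides the shell and the picture viewer there is one more tool, called after "Request:" in YAML: its name, and indented under it one key for each argument. servo_tool: Moves the arm, as the interface text tells. Scaled input: -1 to 1 covers 20 cm each way for a shift and pi rad each way for a turn. Its arguments: {"type":"object","properties":{"slide":{"type":"array","items":{"type":"array","items":{"type":"number"}}},"rot":{"type":"array","items":{"type":"array","items":{"type":"number"}}},"claw":{"type":"array","items":{"type":"number"}}},"required":["slide","rot","claw"]}

```bash
ls; mkdir -p pics; cat > h.py <<'E'
import numpy as np, cv2
from scipy.spatial.transform import Rotation as R
from plant import *
def cam(n):
    c=capture(n); c['f']=240/np.tan(np.radians(c['vertical_fov'])/2); c['Rm']=np.array(c['rotation']) ; c['p']=np.array(c['position']); return c
def save(c,name): cv2.imwrite('pics/'+name,c['frame'][:,:,::-1])
def ray(c,uv):
    d=np.array([(uv[0]-c['cx'])/c['f'],(uv[1]-c['cy'])/c['f'],1.]); return c['Rm']@d
def atz(c,uv,z):
    d=ray(c,uv); return c['p']+d*(z-c['p'][2])/d[2]
def cloud(c):
    v,u=np.mgrid[:480,:640]; z=c['depth']
    P=np.stack([(u-c['cx'])/c['f']*z,(v-c['cy'])/c['f']*z,z],-1)@c['Rm'].T+c['p']
    P[z<=0]=np.nan; return P
E
python3 - <<'E'
from h import *
for n in('scene','top'):
    c=cam(n); save(c,n+'0.png'); print(n,c['p'],c['Rm'].tolist() ,c['f'],c['cx'],c['cy'])
    for q in ['cell','hub_seat','red_posts','black_posts','copper_center','copper_ear','copper_tab','zinc1_center','zinc1_tab','tray','pan','cup_a','spatula']:
        m=mark_of(q,n); print(q,[(np.round(x['xy']).tolist(),round(x['confidence'],2)) for x in m][:5])
print(get_obs(), grip_depth)
E
```

```text
pics
scene [1230.86647553 -514.7927863   829.32373825] [-2.3056092986872834, 0.015768188900855185, 0.9419570246077011] 461.1868426337183 321.9870299881147 239.47507843980685
cell [([340.0, 242.0], 0.91), ([336.0, 233.0], 0.41), ([415.0, 179.0], 0.28)]
hub_seat [([336.0, 232.0], 0.86)]
red_posts [([353.0, 223.0], 0.83), ([358.0, 340.0], 0.72), ([195.0, 305.0], 0.66)]
black_posts [([326.0, 208.0], 0.81)]
copper_center [([282.0, 303.0], 0.78)]
copper_ear [([295.0, 308.0], 0.65)]
copper_tab [([298.0, 312.0], 0.76), ([339.0, 229.0], 0.28)]
zinc1_center [([247.0, 268.0], 0.97), ([302.0, 260.0], 0.75), ([152.0, 254.0], 0.61), ([191.0, 274.0], 0.6)]
zinc1_tab [([234.0, 242.0], 0.89), ([255.0, 249.0], 0.87), ([166.0, 263.0], 0.78), ([291.0, 250.0], 0.75), ([215.0, 266.0], 0.61)]
tray [([281.0, 304.0], 0.69)]
pan [([415.0, 179.0], 0.75)]
cup_a [([421.0, 283.0], 0.96), ([469.0, 234.0], 0.71), ([295.0, 310.0], 0.27)]
spatula [([357.0, 339.0], 0.87), ([256.0, 251.0], 0.42)]
top [ 368.41280829  -38.15689713 1045.63707469] [-2.9688618038555354, -0.010623064462618625, -1.550626765616145] 477.9503476
[... 850 characters left out ...]
0, 241.0], 0.37)]
{'time': 1.4, 'joint_positions': array([-1.26203912e+00,  3.42004545e-01,  1.52412366e+00, -1.52427167e-05,
        1.27540089e+00, -1.46002458e-01]), 'dq': array([-0.00011593,  0.00039838,  0.00037324,  0.00062627, -0.00062853,
       -0.00192861]), 'tau': array([ 6.24095828e-04, -4.31133413e+01, -2.44478953e+01,  7.18501210e-02,
        4.83006996e-02, -1.19226459e-05]), 'tool_pos': array([ 230.62112577, -471.64200148,  226.72987399]), 'tcp_rot': array([3.14153189e+00, 2.36746428e-05, 4.54764105e-01]), 'contact_force': array([-0.39323891, -0.58129568,  0.38887291]), 'moment': array([ 9.42942318e-04,  2.11531791e-02, -4.47907832e-05]), 'grip_width': 92.17450220724047} 18.8
```

```bash
sed -i "s/c\['Rm'\]=np.array(c\['rotation'\])/c['Rm']=R.from_euler('xyz',c['rotation']).as_matrix()/" h.py; python3 -c "
import cv2
a=cv2.imread('pics/top0.png');cv2.imwrite('pics/t.png',cv2.resize(a[80:440,60:540],None,fx=1.66,fy=1.66,interpolation=cv2.INTER_CUBIC))
a=cv2.imread('pics/scene0.png');cv2.imwrite('pics/s.png',cv2.resize(a[130:370,100:500],None,fx=2,fy=2,interpolation=cv2.INTER_CUBIC))"
```

```text
(no output)
```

View pics/t.png

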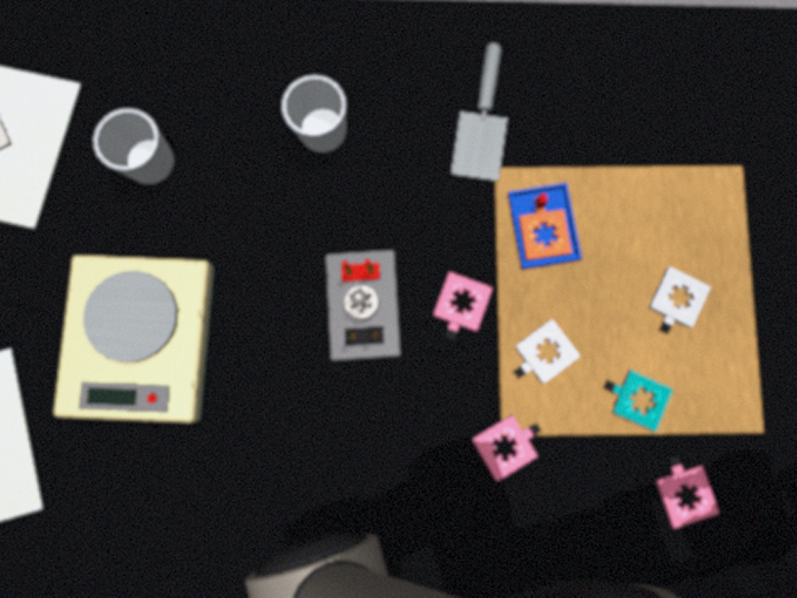

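View pics/s.png

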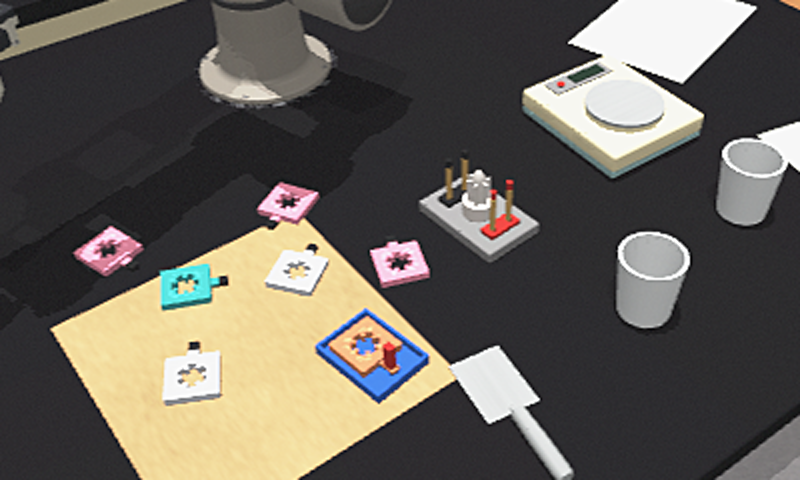

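```bash
python3 - <<'E'
from h import *
pts={'scene':{'zA':(247,268),'zB':(195,318),'cop':(282,303),'ear':(295,306),'hubtip':(340,217),'pan':(412,181)},
'top':{'zA':(389,291),'zAtab':(373,304),'zB':(470,258),'zBtab':(461,276),'cop':(388,221),'ear':(386,202),'hub':(277,261),'redL':(268,241),'redR':(285,241),'blkL':(271,282),'blkR':(287,282),'pan':(138,270),'tray':(388,216),'cup1':(136,163),'cup2':(249,143)}}
for n in pts:
    c=cam(n);P=cloud(c);np.savez(n+'.npz',P=P,f=c['frame'])
    for k,(u,v) in pts[n].items(): print(n,k,np.round(np.nanmedian(P[v-1:v+2,u-1:u+2].reshape(-1,3),0),1))
    if n=='top':
        H=P[...,2]; hsv=cv2.cvtColor(c['frame'],cv2.COLOR_RGB2HSV)
        m=dict(cell=(slice(225,305),slice(250,310),lambda:(H>12)&(H<26)),
          pan=(slice(225,320),slice(90,190),lambda:(H>54)&(H<70)&(hsv[...,1]<60)),
          zA=(slice(265,320),slice(360,412),lambda:(hsv[...,1]<40)&(hsv[...,2]>150)),
          zB=(slice(235,285),slice(448,495),lambda:(hsv[...,1]<40)&(hsv[...,2]>150)),
          cop=(slice(180,250),slice(360,415),lambda:(hsv[...,0]<22)&(hsv[...,1]>100)&(hsv[...,2]>150)&(H>8)&(H<24)))
        for k,(a,b,fn) in m.items():
            M=np.zeros(H.shape,bool);M[a,b]=fn()[a,b];Q=P[M];Q=Q[~np.isnan(Q[:,0])]
            print(k,len(Q),'z',np.median(Q[:,2]),cv2.minAreaRect(Q[:,:2].astype(np.float32)), (Q.min(0)+Q.max(0))/2)
print(get_obs()['time'])
E
```

```text
scene zA [ 455.7 -201.6    1.5]
scene zB [ 5.221e+02 -3.719e+02 -4.000e-01]
scene cop [ 606.  -190.8    3. ]
scene ear [ 656.4 -186.7   38.8]
scene hubtip [513.7  46.9  82.6]
scene pan [487.7 330.9  58.9]
top zA [ 456.3 -194.1    1. ]
top zAtab [ 426.9 -158.1    8.1]
top zB [ 533.3 -373.9    0.8]
top zBtab [ 491.8 -350.9    7.2]
top cop [ 611.9 -191.9    4.4]
top ear [ 647. -183.   36.]
top hub [505.9  46.2  79.2]
top redL [548.6  67.   71.6]
top redR [558.1  35.2  25.3]
top blkL [465.1  58.8  56.2]
top blkR [468.9  27.9  24.7]
top pan [484.  333.1  61.3]
top tray [ 623.2 -191.7    5.8]
top cup1 [725.6 370.9  30.1]
top cup2 [783.2 124.8  17.8]
cell 2126 z 18.571614170551697 ((511.6619873046875, 50.39413833618164), (140.54344177246094, 90.43438720703125), 5.252558708190918) [511.56986363  49.78548662  19.03401682]
pan 2469 z 60.29324251690764 ((484.9372253417969, 336.0160827636719), (115.31723022460938, 115.10189056396484), 36.38420867919922) [485.05428706 336.20210444  60.22423256]
zA 690 z 9.723891843992646 ((452.53082275390625, -191.3558807373047), (61.481361389160156, 72.97662353515625), 37.66569137573242) [ 455.56597953 -193.65737674    5.97959874]
zB 682 z 9.93220419880663 ((526.8761596679688, -369.3138427734375), (65.07379913330078, 72.16971588134766), 64.14315032958984) [ 530.74901913 -371.68630616    6.3407639 ]
cop 525 z 14.132536001388871 ((613.9771728515625, -189.54681396484375), (65.16321563720703, 59.61593246459961), 10.273761749267578) [ 612.46355185 -191.23172295   14.1018178 ]
1.5
```

```bash
cat >> h.py <<'E'
def plan(x,y,z,yaw,start=None,extra=0):
    """legs from start (or measured) pose, tool down, to x,y,z,yaw(deg)"""
    if start is None:
        o=get_obs(); start=[*o['tool_pos'],np.degrees(o['tcp_rot'][2])]
    s=np.array(start,float); t=np.array([x,y,z,yaw],float); d=t-s; d[3]=(d[3]+180)%360-180
    n=max(int(np.ceil(max(np.linalg.norm(d[:3])/300,abs(d[3])/53))),1)
    while 1:
        legs=[]
        for k in range(n):
            a=np.radians(s[3]+d[3]*k/n); D=d[:3]/n
            tl=[D[0]*np.cos(a)+D[1]*np.sin(a),D[0]*np.sin(a)-D[1]*np.cos(a),-D[2]]
            legs.append((np.array(tl)/200,-d[3]/n/180))
        if all(np.abs(l[0]).max()<=1 for l in legs): break
        n+=1
    rows=max(np.linalg.norm(d[:3])/n/62.5,abs(d[3])/n/10.7)
    for l,r in legs: print('slide',np.round(l,4).tolist(),'rotz',round(r,4),'rows %.1f'%rows)
E
python3 - <<'E'
from h import *
c=cam('wrist'); save(c,'w0.png'); o=get_obs(); Rt=R.from_euler('xyz',o['tcp_rot']).as_matrix()
print('cam in tool',Rt.T@(c['p']-o['tool_pos'])); print(Rt.T@c['Rm'],c['f'])
plan(650,-183,200,100)
E
```

```text
cam in tool [  84.63791984    0.75006685 -159.28661095]
[[ 5.09783717e-04 -9.50807542e-01 -3.09781792e-01]
 [ 9.99999352e-01  8.00067441e-04 -8.10011359e-04]
 [ 1.01801124e-03 -3.09781178e-01  9.50807333e-01]] 365.4667615985684
slide [0.8392, -0.1251, 0.0446] rotz -0.1369 rows 2.7
slide [0.8149, 0.2362, 0.0446] rotz -0.1369 rows 2.7
slide [0.6422, 0.5546, 0.0446] rotz -0.1369 rows 2.7
```

Request:
servo_tool:
  slide:
    - [0.8392, -0.1251, 0.0446]
    - [0.8392, -0.1251, 0.0446]
    - [0.8392, -0.1251, 0.0446]
  rot:
    - [0, 0, -0.1369]
    - [0, 0, -0.1369]
    - [0, 0, -0.1369]
  claw: [60, 60, 60]

```text
time: 1.92
tool_pos: [372.1, -374.0, 217.8]
tcp_rot: [3.141, -0.0, 0.889]
contact_force: [0.1, 0.2, 0.2]
grip_width: 66.3
```

Request:
servo_tool:
  slide:
    - [0.8149, 0.2362, 0.0446]
    - [0.8149, 0.2362, 0.0446]
    - [0.8149, 0.2362, 0.0446]
  rot:
    - [0, 0, -0.1369]
    - [0, 0, -0.1369]
    - [0, 0, -0.1369]
  claw: [60, 60, 60]

```text
time: 2.3
tool_pos: [512.1, -277.4, 208.7]
tcp_rot: [3.141, -0.0, 1.32]
contact_force: [0.5, -0.5, -0.6]
grip_width: 60.2
```

Request:
servo_tool:
  slide:
    - [0.6422, 0.5546, 0.0446]
    - [0.6422, 0.5546, 0.0446]
    - [0.6422, 0.5546, 0.0446]
    - [0.6422, 0.5546, 0.0446]
  rot:
    - [0, 0, -0.1369]
    - [0, 0, -0.1369]
    - [0, 0, -0.1369]
    - [0, 0, -0.1369]
  claw: [60, 60, 60]

```text
invalid input at $.claw: expected 4 entries
```

```bash
python3 - <<'E'
from h import *
c=cam('wrist'); save(c,'w1.png'); P=cloud(c); np.savez('w1.npz',P=P,f=c['frame'])
print(get_obs()['time'],get_obs()['tool_pos'])
for q in ['copper_center','copper_ear','copper_tab','zinc1_center','zinc1_tab']:
    for m in mark_of(q,'wrist')[:4]:
        u,v=np.round(m['xy']).astype(int); z={'copper_ear':32}.get(q,9)
        print(q,(u,v),round(m['confidence'],2),np.round(atz(c,m['xy'],z),1),np.round(P[min(v,479),min(u,639)],1))
H=P[...,2];hsv=cv2.cvtColor(c['frame'],cv2.COLOR_RGB2HSV)
M=(((hsv[...,0]<8)|(hsv[...,0]>172))&(hsv[...,1]>150)&(H>20)&(H<60))
Q=P[M];print('ear',len(Q),Q.min(0),Q.max(0),np.percentile(Q,[5,95],0)); T=Q[Q[:,2]>40]; print('top',np.median(T,0),len(T),cv2.minAreaRect(T[:,:2].astype(np.float32)))
M=(hsv[...,0]<22)&(hsv[...,1]>80)&(H>12)&(H<17)&(np.hypot(P[...,0]-612,P[...,1]+191)<50); Q=P[M]; print('plate',len(Q),np.median(Q[:,2]),cv2.minAreaRect(Q[:,:2].astype(np.float32)))
E
```

```text
2.35 [ 515.36563999 -274.35190195  208.25679406]
copper_center (np.int64(405), np.int64(99)) 0.55 [ 612.1 -191.6    9. ] [ 612.3 -191.8    6.7]
copper_ear (np.int64(453), np.int64(76)) 0.86 [ 649.  -184.2   32. ] [ 646.1 -184.7   40.7]
copper_ear (np.int64(310), np.int64(283)) 0.26 [ 483.8 -337.6   32. ] [ 479.1 -350.7    0.7]
copper_tab (np.int64(461), np.int64(75)) 0.91 [ 663.8 -184.8    9. ] [ 650.4 -185.8   46.7]
zinc1_center (np.int64(99), np.int64(119)) 0.97 [ 333.2 -138.6    9. ] [ 329.5 -137.4    2.3]
zinc1_center (np.int64(224), np.int64(273)) 0.84 [ 395.4 -313.1    9. ] [ 392.2 -315.9    1.7]
zinc1_center (np.int64(246), np.int64(146)) 0.56 [ 457.7 -195.3    9. ] [ 457.  -195.4    3.8]
zinc1_tab (np.int64(227), np.int64(228)) 0.75 [ 414.5 -267.3    9. ] [ 411.8 -268.9    1.9]
zinc1_tab (np.int64(145), np.int64(160)) 0.58 [ 359.8 -183.7    9. ] [ 356.1 -183.4    0.9]
zinc1_tab (np.int64(198), np.int64(109)) 0.57 [ 425.3 -152.7    9. ] [ 425.4 -153.     9. ]
ear 302 [ 645.26303702 -190.10135767   20.55559207] [ 658.38774834 -179.44286166   47.45916583] [[ 645.74657492 -189.10525116   24.62519883]
 [ 656.54833904 -180.55479472   46.28759752]]
top [ 651.03152715 -184.57591003   44.93926582] 208 ((651.853271484375, -184.5018310546875), (12.07999038696289, 9.512879371643066), 9.333415031433105)
plate 3754 15.116528785634614 ((620.607421875, -189.82608032226562), (80.03303527832031, 59.80031204223633), 9.597197532653809)
```

View pics/w1.png

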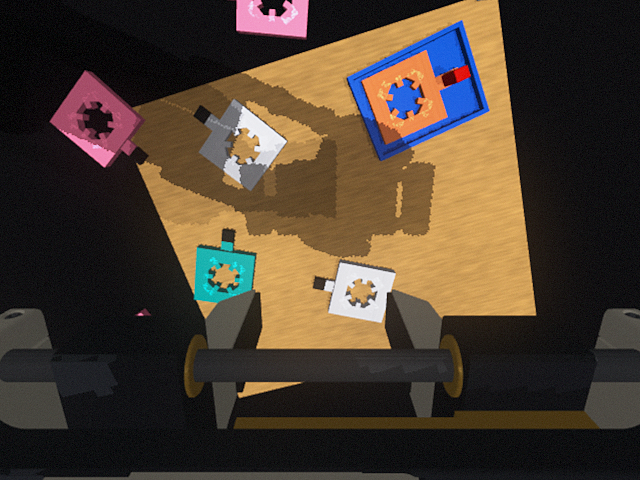

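```bash
python3 - <<'E'
from h import *
plan(651.5,-184.5,70,99.5)
plan(651.5,-184.5,19,99.5,[651.5,-184.5,70,99.5])
E
```

```text
slide [0.6418, 0.5655, 0.6945] rotz -0.1346 rows 3.5
slide [0.0, 0.0, 0.255] rotz -0.0 rows 0.8
```

Request:
servo_tool:
  slide:
    - [0.6418, 0.5655, 0.6945]
    - [0.6418, 0.5655, 0.6945]
    - [0.6418, 0.5655, 0.6945]
    - [0.6418, 0.5655, 0.6945]
    - [0.6418, 0.5655, 0.6945]
  rot:
    - [0, 0, -0.1346]
    - [0, 0, -0.1346]
    - [0, 0, -0.1346]
    - [0, 0, -0.1346]
    - [0, 0, -0.1346]
  claw: [50, 50, 50, 50, 50]

```text
time: 3.22
tool_pos: [651.3, -183.4, 67.7]
tcp_rot: [-3.138, -0.002, 1.738]
contact_force: [0.0, 0.6, 0.7]
grip_width: 50.2
```

Request:
servo_tool:
  slide:
    - [0, 0, 0.12]
    - [0, 0, 0.255]
    - [0, 0, 0.255]
  rot:
    - [0, 0, 0]
    - [0, 0, 0]
    - [0, 0, 0]
  claw: [50, 50, 50]

```text
time: 3.6
tool_pos: [650.0, -185.2, 18.4]
tcp_rot: [-3.139, -0.001, 1.735]
contact_force: [0.3, 0.2, 0.7]
grip_width: 49.9
```

Request:
servo_tool:
  slide:
    - [0, 0, 0]
    - [0, 0, 0]
    - [0, 0, 0]
    - [0, 0, 0]
    - [0, 0, 0]
  rot:
    - [0, 0, 0]
    - [0, 0, 0]
    - [0, 0, 0]
    - [0, 0, 0]
    - [0, 0, 0]
  claw: [0, 0, 0, 0, 0]

```text
time: 4.22
tool_pos: [652.2, -183.7, 19.3]
tcp_rot: [3.141, 0.0, 1.738]
contact_force: [-0.4, -0.1, 2.2]
grip_width: 11.6
```

```bash
python3 - <<'E'
from h import *
plan(652,-184,150,99.5)
plan(526.4,342.9,150,99.5,[652,-184,150,99.5])
plan(526.4,342.9,85,99.5,[526.4,342.9,150,99.5])
E
```

```text
slide [-0.0013, -0.0014, -0.6533] rotz 0.0004 rows 2.1
slide [0.9007, -0.0615, -0.0] rotz -0.0 rows 2.9
slide [0.9007, -0.0615, -0.0] rotz -0.0 rows 2.9
slide [0.9007, -0.0615, -0.0] rotz -0.0 rows 2.9
slide [0.0, 0.0, 0.325] rotz -0.0 rows 1.0
```

Request:
servo_tool:
  slide:
    - [0, 0, -0.05]
    - [0, 0, -0.15]
    - [0, 0, -0.35]
    - [0, 0, -0.65]
    - [0, 0, -0.65]
  rot:
    - [0, 0, 0]
    - [0, 0, 0]
    - [0, 0, 0]
    - [0, 0, 0]
    - [0, 0, 0]
  claw: [0, 0, 0, 0, 0]

```text
time: 4.85
tool_pos: [655.2, -184.8, 157.0]
tcp_rot: [3.13, 0.007, 1.738]
contact_force: [0.1, 0.1, -0.2]
grip_width: 12.0
```

Request:
servo_tool:
  slide:
    - [0.2, -0.0137, 0]
    - [0.45, -0.0307, 0]
    - [0.7, -0.048, 0]
    - [0.9007, -0.0615, 0]
  rot:
    - [0, 0, 0]
    - [0, 0, 0]
    - [0, 0, 0]
    - [0, 0, 0]
  claw: [0, 0, 0, 0]

```text
time: 5.35
tool_pos: [609.2, -6.2, 149.4]
tcp_rot: [-3.142, -0.0, 1.738]
contact_force: [0.4, -0.1, -1.0]
grip_width: 11.7
```

Request:
servo_tool:
  slide:
    - [0.25, -0.017, 0]
    - [0.5, -0.034, 0]
    - [0.75, -0.051, 0]
    - [0.9007, -0.0615, 0]
  rot:
    - [0, 0, 0]
    - [0, 0, 0]
    - [0, 0, 0]
    - [0, 0, 0]
  claw: [0, 0, 0, 0]

```text
time: 5.85
tool_pos: [567.0, 169.8, 149.4]
tcp_rot: [3.142, -0.0, 1.74]
contact_force: [0.2, -0.3, -1.5]
grip_width: 11.9
```

Request:
servo_tool:
  slide:
    - [0.25, -0.017, 0]
    - [0.5, -0.034, 0]
    - [0.75, -0.051, 0]
    - [0.9007, -0.0615, 0]
    - [0.9007, -0.0615, 0]
  rot:
    - [0, 0, 0]
    - [0, 0, 0]
    - [0, 0, 0]
    - [0, 0, 0]
    - [0, 0, 0]
  claw: [0, 0, 0, 0, 0]

```text
time: 6.48
tool_pos: [524.8, 345.1, 149.0]
tcp_rot: [-3.141, -0.0, 1.741]
contact_force: [-0.4, -0.3, -1.1]
grip_width: 11.8
```

```bash
python3 - <<'E'
from h import *
a=cam('wrist');b=cam('scene');o=get_obs();print(o['time'],o['tool_pos'],o['tcp_rot'],o['contact_force'],o['grip_width'])
cv2.imwrite('pics/two.png',np.hstack([cv2.resize(a['frame'],(400,300)),b['frame'][60:360,240:640]])[:,:,::-1])
plan(526.4,342.9,85,99.5)
P=cloud(a);M=(np.hypot(P[...,0]-485,P[...,1]-336)<56)&(P[...,2]<75);print('pan z',np.nanmedian(P[M],0))
E
```

```text
6.575 [525.75181446 342.73695262 148.96726318] [-3.14140847e+00  6.72956459e-04  1.73846312e+00] [ 0.31271812  0.14790102 -0.90097564] 11.890386056979636
slide [0.0003, 0.0033, 0.3198] rotz 0.0006 rows 1.0
pan z [483.61390249 355.69594182  61.18854437]
```

View pics/two.png

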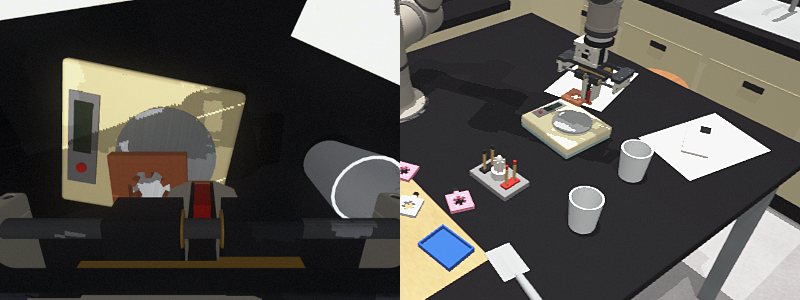

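Copper held level by its ear (left crop about (147,178)) above the pan. Lower it.

Request:
servo_tool:
  slide:
    - [0, 0, 0.15]
    - [0, 0, 0.3]
    - [0, 0, 0.35]
    - [0, 0, 0.362]
    - [0, 0, 0.366]
  rot:
    - [0, 0, 0]
    - [0, 0, 0]
    - [0, 0, 0]
    - [0, 0, 0]
    - [0, 0, 0]
  claw: [0, 0, 0, 0, 0]

```text
time: 7.2
tool_pos: [526.7, 343.0, 76.8]
tcp_rot: [3.14, -0.0, 1.737]
contact_force: [0.3, 0.2, -0.3]
grip_width: 11.5
```

Request:
servo_tool:
  slide:
    - [0, 0, 0.004]
    - [0, 0, 0.004]
    - [0, 0, 0.004]
  rot:
    - [0, 0, 0]
    - [0, 0, 0]
    - [0, 0, 0]
  claw: [0, 0, 0]

```text
time: 7.58
tool_pos: [526.0, 343.2, 75.3]
tcp_rot: [3.141, -0.0, 1.738]
contact_force: [-0.2, -0.4, 0.8]
grip_width: 11.4
```

Request:
servo_tool:
  slide:
    - [0, 0, 0]
    - [0, 0, 0]
    - [0, 0, 0]
    - [0, 0, 0]
    - [0, 0, 0]
  rot:
    - [0, 0, 0]
    - [0, 0, 0]
    - [0, 0, 0]
    - [0, 0, 0]
    - [0, 0, 0]
  claw: [40, 40, 40, 40, 40]

```text
time: 8.2
tool_pos: [525.9, 343.1, 74.9]
tcp_rot: [3.142, 0.0, 1.738]
contact_force: [-0.8, -0.1, -0.1]
grip_width: 40.0
```

Request:
servo_tool:
  slide:
    - [0, 0, -0.2]
    - [0, 0, -0.5]
    - [0, 0, -0.75]
    - [0, 0, -0.75]
    - [0, 0, -0.75]
  rot:
    - [0, 0, 0]
    - [0, 0, 0]
    - [0, 0, 0]
    - [0, 0, 0]
    - [0, 0, 0]
  claw: [40, 40, 40, 40, 40]

```text
time: 8.82
tool_pos: [525.5, 342.9, 224.3]
tcp_rot: [-3.141, 0.0, 1.738]
contact_force: [0.2, -0.3, 0.2]
grip_width: 39.9
```

```bash
cat >> h.py <<'E'
def plate(c,P,near,zt,hue=None,tol=2.5):
    """fit of 60 mm square with centre hole: rect of points at top height near a place"""
    H=P[...,2]; M=(abs(H-zt)<tol)&(np.hypot(P[...,0]-near[0],P[...,1]-near[1])<60)
    hsv=cv2.cvtColor(c['frame'],cv2.COLOR_RGB2HSV); M&=hue(hsv)
    n,l,st,_=cv2.connectedComponentsWithStats(M.astype(np.uint8)); k=1+st[1:,4].argmax(); Q=P[l==k]
    return len(Q),np.median(Q[:,2]),cv2.minAreaRect(Q[:,:2].astype(np.float32)),Q
COP=lambda h:(h[...,0]<22)&(h[...,1]>80)
GREY=lambda h:(h[...,1]<45)
E
python3 - <<'E'
from h import *
c=cam('wrist');P=cloud(c);o=get_obs();print(o['time'],o['tool_pos'])
n,z,r,Q=plate(c,P,(485,336),70,COP); print(n,z,r)
for q in('copper_center','pan'):
    print([(q,np.round(atz(c,m['xy'],65),1),m['confidence']) for m in mark_of(q,'wrist')[:2]])
plan(440,55,210,5)
E
```

```text
8.875 [525.22508212 342.71878635 223.39894797]
3730 71.06765161825777 ((495.9674987792969, 337.41510009765625), (81.75127410888672, 60.726688385009766), 9.699278831481934)
[('copper_center', array([485. , 334.7,  65. ]), 0.78), ('copper_center', array([537.9, 345.5,  65. ]), 0.18)]
[('pan', array([487.5, 336.2,  65. ]), 0.7)]
slide [-0.6739, -0.3297, 0.0327] rotz 0.2627 rows 4.4
slide [-0.6994, 0.2715, 0.0327] rotz 0.2627 rows 4.4
```

```bash
python3 - <<'E'
from h import *
plan(427,43,155,5.25)
E
```

```text
slide [-0.6981, -0.3667, 0.1702] rotz 0.262 rows 4.4
slide [-0.7436, 0.2625, 0.1702] rotz 0.262 rows 4.4
```

Request:
servo_tool:
  slide:
    - [-0.6981, -0.3667, 0.1702]
    - [-0.6981, -0.3667, 0.1702]
    - [-0.6981, -0.3667, 0.1702]
    - [-0.6981, -0.3667, 0.1702]
    - [-0.6981, -0.3667, 0.1702]
  rot:
    - [0, 0, 0.262]
    - [0, 0, 0.262]
    - [0, 0, 0.262]
    - [0, 0, 0.262]
    - [0, 0, 0.262]
  claw: [85, 85, 85, 85, 85]

```text
time: 9.6
tool_pos: [476.2, 192.5, 189.9]
tcp_rot: [-3.14, 0.002, 0.91]
contact_force: [-0.2, -0.1, 0.7]
grip_width: 83.2
```

Request:
servo_tool:
  slide:
    - [-0.7436, 0.2625, 0.1702]
    - [-0.7436, 0.2625, 0.1702]
    - [-0.7436, 0.2625, 0.1702]
    - [-0.7436, 0.2625, 0.1702]
    - [-0.7436, 0.2625, 0.1702]
  rot:
    - [0, 0, 0.262]
    - [0, 0, 0.262]
    - [0, 0, 0.262]
    - [0, 0, 0.262]
    - [0, 0, 0.262]
  claw: [85, 85, 85, 85, 85]

```text
time: 10.22
tool_pos: [427.0, 42.8, 156.0]
tcp_rot: [-3.141, 0.002, 0.086]
contact_force: [-0.3, 0.1, 0.6]
grip_width: 84.9
```

Request:
servo_tool:
  slide:
    - [0, 0, 0]
    - [0, 0, 0]
  rot:
    - [0, 0, 0]
    - [0, 0, 0]
  claw: [85, 85]

```text
time: 10.48
tool_pos: [427.4, 43.4, 156.4]
tcp_rot: [-3.142, 0.001, 0.093]
contact_force: [0.2, -0.2, 0.4]
grip_width: 85.0
```

```bash
python3 - <<'E'
from h import *
c=cam('wrist');P=cloud(c);o=get_obs();print(o['time'],o['tool_pos'],o['tcp_rot']); save(c,'hub.png'); np.savez('hub.npz',P=P,f=c['frame'],o=o['tool_pos'],rot=o['tcp_rot'],p=c['p'],r=c['rotation'],ff=c['f'],cc=[c['cx'],c['cy']])
H=P[...,2]; near=np.hypot(P[...,0]-511.7,P[...,1]-50.4)
M=(abs(H-18)<3)&(near<100); print('base',M.sum(),cv2.minAreaRect(P[M][:,:2].astype(np.float32)))
M=(abs(H-40)<4)&(near<24); Q=P[M]; print('ped',len(Q),np.median(Q[:,2]),cv2.minEnclosingCircle(Q[:,:2].astype(np.float32)))
M=(H>60)&(near<20); Q=P[M]; print('hub',len(Q),Q.max(0),cv2.minEnclosingCircle(Q[:,:2].astype(np.float32)))
M=(H>75)&(near<20); Q=P[M]; print('hubtop',len(Q),Q.mean(0))
M=(H>80)&(near>28)&(near<70); n,l,s,_=cv2.connectedComponentsWithStats(M.astype(np.uint8))
for k in range(1,n):
    if s[k,4]>15: Q=P[l==k]; print('post',s[k,4],(Q.min(0)+Q.max(0))/2)
for q,z in(('hub_seat',40),('red_posts',88),('black_posts',88)): print(q,[(np.round(atz(c,m['xy'],z),1),round(m['confidence'],2)) for m in mark_of(q,'wrist')[:2]])
E
```

```text
10.525 [427.47219658  43.47642035 156.56026099] [-3.14154992e+00  7.53468517e-04  9.31216515e-02]
base 14436 ((511.2669677734375, 48.347434997558594), (139.71011352539062, 90.2421646118164), 5.237032890319824)
ped 1676 41.201498704084116 ((510.9089050292969, 48.33646774291992), 20.958223342895508)
hub 1146 [525.6405357   62.66210956  89.39383689] ((510.7929992675781, 48.3670768737793), 15.009360313415527)
hubtop 937 [510.9966125   48.40819982  81.23348376]
post 207 [551.21204425  66.04752694  85.64249767]
post 207 [553.99714887  38.4183271   85.57693612]
post 150 [468.05682163  58.29140182  85.73171407]
post 146 [470.6028225   30.69497179  85.75589159]
post 16813 [459.09846082  46.04667246 237.72280594]
post 22623 [453.06059384  45.05284037 258.67890082]
hub_seat [(array([509.6,  47.2,  40. ]), 0.58)]
red_posts [(array([553.4,  51.7,  88. ]), 0.9)]
black_posts []
```

View pics/hub.png

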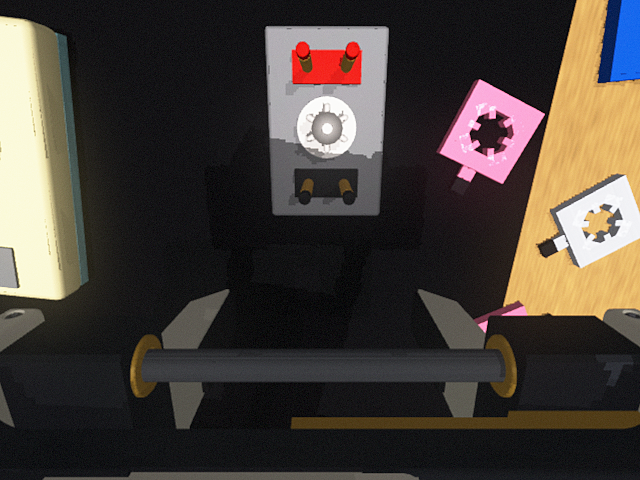

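Hub at pixel (326,128), red posts (303–352,50), black (305–348,190); the cell fit is clean: axis (510.9, 48.4), yaw 5.24°. Next the zinc A look (white plate by (600,222)).

```bash
python3 - <<'E'
from h import *
plan(404,-128,120,-52)
E
```

```text
slide [-0.0983, 0.4214, 0.092] rotz 0.1592 rows 2.7
slide [0.1158, 0.4169, 0.092] rotz 0.1592 rows 2.7
```

Request:
servo_tool:
  slide:
    - [-0.0983, 0.4214, 0.092]
    - [-0.0983, 0.4214, 0.092]
    - [-0.0983, 0.4214, 0.092]
  rot:
    - [0, 0, 0.1592]
    - [0, 0, 0.1592]
    - [0, 0, 0.1592]
  claw: [85, 85, 85]

```text
time: 11.05
tool_pos: [415.4, -43.8, 138.1]
tcp_rot: [3.141, 0.001, -0.415]
contact_force: [0.5, 0.5, -0.1]
grip_width: 85.2
```

Request:
servo_tool:
  slide:
    - [0.1158, 0.4169, 0.092]
    - [0.1158, 0.4169, 0.092]
    - [0.1158, 0.4169, 0.092]
    - [0.1158, 0.4169, 0.092]
    - [0.1158, 0.4169, 0.092]
  rot:
    - [0, 0, 0.1592]
    - [0, 0, 0.1592]
    - [0, 0, 0.1592]
    - [0, 0, 0.1592]
    - [0, 0, 0.1592]
  claw: [85, 85, 85, 85, 85]

```text
time: 11.68
tool_pos: [404.0, -127.8, 120.2]
tcp_rot: [-3.142, -0.0, -0.905]
contact_force: [-1.2, -0.8, -0.2]
grip_width: 85.3
```

```bash
cat >> h.py <<'E'
def zinc(c,P,near,zt,hue=GREY,yaw0=None):
    """60 mm square fit: points in tool-ish frame at top height, robust to tab (lower) """
    n,z,r,Q=plate(c,P,near,zt,hue); a=r[2]
    best=None
    xy=Q[:,:2]
    for th in np.radians(np.arange(a-6,a+6.1,.25)):
        q=xy@np.array([[np.cos(th),-np.sin(th)],[np.sin(th),np.cos(th)]])
        lo,hi=np.percentile(q,.4,0),np.percentile(q,99.6,0); w=hi-lo
        if best is None or w.prod()<best[0]:
            m=(lo+hi)/2; best=(w.prod(),np.degrees(th),w,np.array([np.cos(th)*m[0]-np.sin(th)*m[1],np.sin(th)*m[0]+np.cos(th)*m[1]]))
    return n,z,r,best
E
python3 - <<'E'
from h import *
c=cam('wrist');P=cloud(c);o=get_obs();print(o['time'],o['tool_pos'],o['tcp_rot']); save(c,'zA.png')
print(zinc(c,P,(457,-195),10.5))
M=P[...,2]<3
for q,z in(('zinc1_center',9),('zinc1_tab',9)): print(q,[(np.round(atz(c,m['xy'],z),1),round(m['confidence'],2)) for m in mark_of(q,'wrist')[:3]])
E
```

```text
11.725 [ 404.0375765  -127.78405089  120.19317564] [-3.14151801e+00 -2.79349958e-04 -9.05818247e-01]
(6433, np.float64(11.186459476013567), ((448.27166748046875, -186.6519775390625), (60.0888786315918, 81.65174865722656), 37.4532585144043), (np.float64(4762.166626898946), np.float64(36.7032585144043), array([59.58574268, 79.92124312]), array([ 448.7147131 , -187.06366517])))
zinc1_center [(array([516.8, -83.1,   9. ]), 0.85), (array([ 393.7, -318. ,    9. ]), 0.75)]
zinc1_tab [(array([ 415.2, -269.7,    9. ]), 0.89), (array([471.9, -67.5,   9. ]), 0.85), (array([ 358., -183.,    9.]), 0.83)]
```

View pics/zA.png

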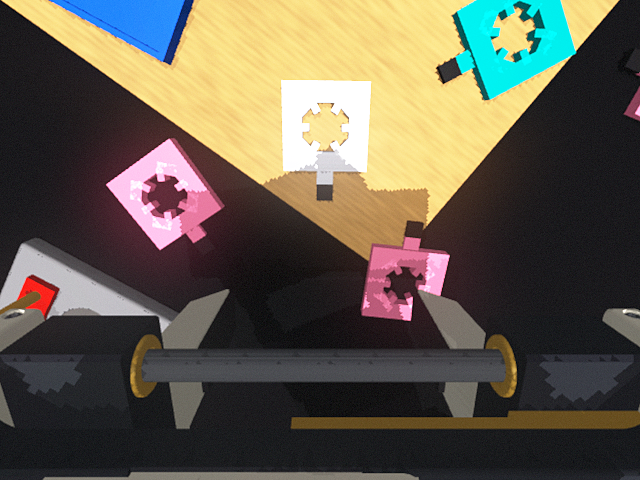

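Zinc at (325,127), clear of the pink pieces at (165,195) and (405,283); the turquoise is far at (515,40).

```bash
python3 - <<'E'
from h import *
plan(454.9,-195.35,60,-52.55); plan(454.9,-195.35,3,-52.55,[454.9,-195.35,60,-52.55])
E
```

```text
slide [0.4227, 0.008, 0.301] rotz 0.0034 rows 1.7
slide [0.0, -0.0, 0.285] rotz -0.0 rows 0.9
```

Request:
servo_tool:
  slide:
    - [0.4227, 0.008, 0.301]
    - [0.4227, 0.008, 0.301]
    - [0.4227, 0.008, 0.301]
    - [0.4227, 0.008, 0.301]
  rot:
    - [0, 0, 0.0034]
    - [0, 0, 0.0034]
    - [0, 0, 0.0034]
    - [0, 0, 0.0034]
  claw: [85, 85, 85, 85]

```text
time: 12.32
tool_pos: [454.2, -195.1, 60.0]
tcp_rot: [3.141, 0.001, -0.919]
contact_force: [0.0, 0.9, -0.4]
grip_width: 84.9
```

Request:
servo_tool:
  slide:
    - [0, 0, 0.15]
    - [0, 0, 0.26]
    - [0, 0, 0.285]
    - [0, 0, 0.285]
    - [0, 0, 0.285]
  rot:
    - [0, 0, 0]
    - [0, 0, 0]
    - [0, 0, 0]
    - [0, 0, 0]
    - [0, 0, 0]
  claw: [85, 85, 85, 85, 85]

```text
time: 12.95
tool_pos: [455.2, -196.0, 4.0]
tcp_rot: [-3.141, -0.002, -0.919]
contact_force: [1.1, -1.0, -0.0]
grip_width: 85.0
```

Request:
servo_tool:
  slide:
    - [0, 0, 0]
    - [0, 0, 0]
    - [0, 0, 0]
    - [0, 0, 0]
    - [0, 0, 0]
  rot:
    - [0, 0, 0]
    - [0, 0, 0]
    - [0, 0, 0]
    - [0, 0, 0]
    - [0, 0, 0]
  claw: [40, 40, 40, 40, 40]

```text
time: 13.58
tool_pos: [454.7, -195.8, 3.0]
tcp_rot: [-3.142, -0.0, -0.919]
contact_force: [-1.3, -0.2, 2.8]
grip_width: 59.1
```

```bash
python3 - <<'E'
from h import *
o=get_obs();print(o['time'],o['tool_pos'],np.degrees(o['tcp_rot']),o['grip_width'])
s=[454.9,-195.35,3,-52.55]
plan(454.9,-195.35,140,-52.55,s)
plan(510.9,48.35,140,5.24,[454.9,-195.35,140,-52.55])
E
```

```text
13.575 [ 454.71004726 -195.83473278    3.04276605] [-1.79997359e+02 -1.66706776e-02 -5.26770150e+01] 59.072367502554044
slide [0.0, -0.0, -0.685] rotz -0.0 rows 2.2
slide [-0.3985, -0.4816, -0.0] rotz -0.1605 rows 2.7
slide [-0.1162, -0.6142, -0.0] rotz -0.1605 rows 2.7
```

Request:
servo_tool:
  slide:
    - [0, 0, -0.1]
    - [0, 0, -0.3]
    - [0, 0, -0.5]
    - [0, 0, -0.685]
    - [0, 0, -0.685]
  rot:
    - [0, 0, 0]
    - [0, 0, 0]
    - [0, 0, 0]
    - [0, 0, 0]
    - [0, 0, 0]
  claw: [40, 40, 40, 40, 40]

```text
time: 14.2
tool_pos: [455.9, -196.5, 142.2]
tcp_rot: [-3.14, -0.005, -0.919]
contact_force: [-0.7, -0.0, -1.4]
grip_width: 59.5
```

Request:
servo_tool:
  slide:
    - [-0.3985, -0.4816, 0]
    - [-0.3985, -0.4816, 0]
    - [-0.3985, -0.4816, 0]
    - [-0.3985, -0.4816, 0]
  rot:
    - [0, 0, -0.1605]
    - [0, 0, -0.1605]
    - [0, 0, -0.1605]
    - [0, 0, -0.1605]
  claw: [40, 40, 40, 40]

```text
time: 14.7
tool_pos: [482.2, -73.1, 138.4]
tcp_rot: [3.141, 0.003, -0.415]
contact_force: [0.5, 0.3, -1.2]
grip_width: 59.5
```

Request:
servo_tool:
  slide:
    - [-0.1162, -0.6142, 0]
    - [-0.1162, -0.6142, 0]
    - [-0.1162, -0.6142, 0]
    - [-0.1162, -0.6142, 0]
    - [-0.1162, -0.6142, 0]
  rot:
    - [0, 0, -0.1605]
    - [0, 0, -0.1605]
    - [0, 0, -0.1605]
    - [0, 0, -0.1605]
    - [0, 0, -0.1605]
  claw: [40, 40, 40, 40, 40]

```text
time: 15.32
tool_pos: [511.0, 46.7, 139.4]
tcp_rot: [3.142, 0.001, 0.083]
contact_force: [-0.4, -0.5, -1.7]
grip_width: 59.8
```

```bash
python3 - <<'E'
from h import *
c=cam('wrist');P=cloud(c);o=get_obs();print(o['time'],o['tool_pos'],np.degrees(o['tcp_rot']),o['grip_width'],o['contact_force']); save(c,'hold1.png')
s=cam('scene');cv2.imwrite('pics/hold1b.png',np.hstack([cv2.resize(c['frame'],(400,300)),cv2.resize(s['frame'][150:300,250:450],(400,300))])[:,:,::-1])
T=R.from_euler('xyz',o['tcp_rot']).as_matrix(); L=(P-o['tool_pos'])@T
M=(abs(L[...,2]+6)<6)&(abs(L[...,0])<60)&(abs(L[...,1])<28); Q=L[M]; print(len(Q),np.percentile(Q,[1,50,99],0))
F=M&(abs(L[...,1])>10)&(L[...,0]>20); print('front edge x',np.percentile(L[F][:,0],[90,97,99]))
plan(510.9,48.35,140,5.24)
E
```

```text
15.375 [511.01218478  46.64311198 139.53582367] [1.79996706e+02 3.74893566e-02 4.81520125e+00] 59.5031868368219 [-0.38189744  0.24062712 -0.98041681]
10106 [[-50.39567526 -27.53204223  -9.36314903]
 [ 11.85358402  -0.41528943  -7.84657321]
 [ 29.45583582  27.51382761  -0.53076379]]
front edge x [29.26902075 29.47002701 29.61775105]
slide [-0.0001, -0.0083, -0.0017] rotz -0.0021 rows 0.0
```

View pics/hold1b.png

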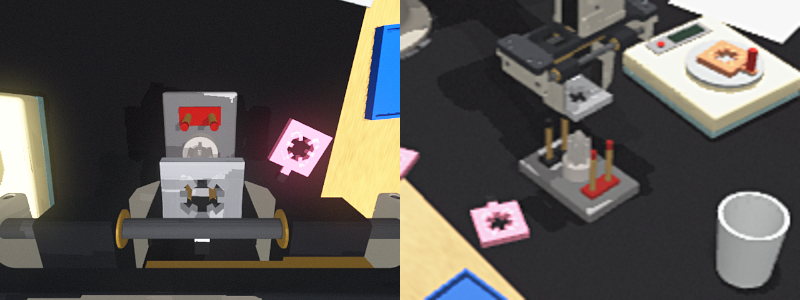

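Request:
servo_tool:
  slide:
    - [0, 0, 0]
    - [0, 0, 0]
  rot:
    - [0, 0, 0]
    - [0, 0, 0]
  claw: [40, 40]

```text
time: 15.68
tool_pos: [511.2, 47.4, 139.9]
tcp_rot: [3.141, -0.0, 0.088]
contact_force: [-0.6, -0.4, -0.4]
grip_width: 59.9
```

```bash
python3 - <<'E'
from h import *
o=get_obs();print(o['time'],o['tool_pos'],np.degrees(o['tcp_rot']))
plan(510.9,48.35,100,5.24)
c=cam('wrist');P=cloud(c);H=P[...,2]; hsv=cv2.cvtColor(c['frame'],cv2.COLOR_RGB2HSV)
near=np.hypot(P[...,0]-511,P[...,1]-48.4)
M=(H>80)&(H<95)&(near>28)&(near<70); n,l,s,_=cv2.connectedComponentsWithStats(M.astype(np.uint8))
for k in range(1,n):
    if s[k,4]>15: Q=P[l==k]; print('post',s[k,4],(Q.min(0)+Q.max(0))/2)
M=(abs(H-18)<3)&(near<100);print('base edge x max',np.percentile(P[M],99.5,0))
M=(abs(H-(o['tool_pos'][2]+7))<6)&(near<45)&(P[...,0]>485);print('plate',cv2.minAreaRect(P[M][:,:2].astype(np.float32)))
E
```

```text
15.675 [511.19266051  47.43016307 139.93302664] [ 1.79994125e+02 -5.31474091e-03  5.03227159e+00]
slide [-0.0011, -0.0047, 0.1997] rotz -0.0012 rows 0.6
post 175 [551.76022684  66.15353784  85.53728185]
post 173 [554.23279186  38.19508948  85.71335551]
post 98 [470.03290362  58.25208898  85.28659537]
post 113 [472.48226972  30.65348648  85.09583772]
base edge x max [582.76898987  97.06278814  20.81980718]
plate ((516.9395141601562, 48.6060791015625), (48.213741302490234, 86.3731460571289), 4.731114387512207)
```

Request:
servo_tool:
  slide:
    - [0, 0, 0.1]
    - [0, 0, 0.2]
    - [0, 0, 0.23]
    - [0, 0, 0.23]
    - [0, 0, 0.23]
  rot:
    - [0, 0, 0]
    - [0, 0, 0]
    - [0, 0, 0]
    - [0, 0, 0]
    - [0, 0, 0]
  claw: [40, 40, 40, 40, 40]

```text
time: 16.35
tool_pos: [511.7, 47.8, 94.7]
tcp_rot: [3.141, -0.001, 0.089]
contact_force: [0.2, 0.3, -1.5]
grip_width: 59.6
```

Request:
servo_tool:
  slide:
    - [0, 0, 0]
    - [0, 0, 0]
    - [0, 0, 0]
  rot:
    - [0, 0, 0]
    - [0, 0, 0]
    - [0, 0, 0]
  claw: [40, 40, 40]

```text
time: 16.73
tool_pos: [511.3, 47.8, 94.1]
tcp_rot: [3.141, -0.0, 0.089]
contact_force: [-1.1, 0.8, -0.5]
grip_width: 59.3
```

```bash
python3 - <<'E'
from h import *
o=get_obs();print(o['time'],o['tool_pos'],np.degrees(o['tcp_rot']))
E
```

```text
16.725 [511.26196648  47.790104    94.06626776] [ 1.79992473e+02 -1.85123616e-02  5.10527205e+00]
```

Request:
servo_tool:
  slide:
    - [0, -0.0025, 0.03]
    - [0, -0.0025, 0.07]
    - [0, -0.0025, 0.1]
    - [0, -0.0025, 0.13]
    - [0, -0.0025, 0.15]
  rot:
    - [0, 0, 0]
    - [0, 0, 0]
    - [0, 0, 0]
    - [0, 0, 0]
    - [0, 0, 0]
  claw: [40, 40, 40, 40, 40]

```text
time: 17.35
tool_pos: [511.0, 48.3, 63.3]
tcp_rot: [3.142, 0.001, 0.089]
contact_force: [0.3, -0.7, -1.2]
grip_width: 59.4
```

Request:
servo_tool:
  slide:
    - [0, 0, 0.04]
    - [0, 0, 0.075]
    - [0, 0, 0.09]
    - [0, 0, 0.097]
    - [0, 0, 0.097]
  rot:
    - [0, 0, 0]
    - [0, 0, 0]
    - [0, 0, 0]
    - [0, 0, 0]
    - [0, 0, 0]
  claw: [40, 40, 40, 40, 40]

```text
time: 17.98
tool_pos: [511.2, 48.3, 44.5]
tcp_rot: [3.141, -0.0, 0.089]
contact_force: [0.2, -0.1, -1.5]
grip_width: 59.1
```

Request:
servo_tool:
  slide:
    - [0, 0, 0.005]
    - [0, 0, 0.005]
    - [0, 0, 0.005]
    - [0, 0, 0.005]
  rot:
    - [0, 0, 0]
    - [0, 0, 0]
    - [0, 0, 0]
    - [0, 0, 0]
  claw: [40, 76, 76, 76]

```text
time: 18.48
tool_pos: [511.3, 48.3, 43.7]
tcp_rot: [3.141, -0.0, 0.089]
contact_force: [0.6, 0.2, 0.4]
grip_width: 75.9
```

Request:
servo_tool:
  slide:
    - [0, 0, -0.1]
    - [0, 0, -0.4]
    - [0, 0, -0.56]
    - [0, 0, -0.56]
  rot:
    - [0, 0, 0]
    - [0, 0, 0]
    - [0, 0, 0]
    - [0, 0, 0]
  claw: [76, 76, 76, 76]

```text
time: 18.98
tool_pos: [512.7, 48.3, 158.2]
tcp_rot: [3.141, -0.006, 0.089]
contact_force: [-0.8, 0.3, -0.9]
grip_width: 76.3
```

Request:
servo_tool:
  slide:
    - [-0.42, 0, 0]
    - [-0.42, 0, 0]
    - [-0.42, 0, 0]
    - [-0.42, 0, 0]
  rot:
    - [0, 0, 0]
    - [0, 0, 0]
    - [0, 0, 0]
    - [0, 0, 0]
  claw: [85, 85, 85, 85]

```text
time: 19.48
tool_pos: [428.4, 40.8, 155.3]
tcp_rot: [3.141, -0.001, 0.089]
contact_force: [-0.9, 0.1, 0.2]
grip_width: 84.7
```

```bash
cat > hubchk.py <<'E'
from h import *
import sys
zt=float(sys.argv[1]); hue=COP if sys.argv[2]=='cop' else GREY
c=cam('wrist');P=cloud(c);o=get_obs();print(o['time'],o['tool_pos'],np.degrees(o['tcp_rot'])); save(c,sys.argv[3]+'.png')
H=P[...,2];near=np.hypot(P[...,0]-510.9,P[...,1]-48.35)
n,z,r,Q=plate(c,P,(510.9,48.35),zt+1,hue,3); print('plate',n,z,r)
m=abs(Q-[510.9,48.35,0])[:,:2].max(1)<45; A=np.c_[Q[:,:2]-[510.9,48.35],np.ones(len(Q))]; print('plane',np.linalg.lstsq(A,Q[:,2],rcond=None)[0])
M=(H>70)&(near<16); print('hub',cv2.minEnclosingCircle(P[M][:,:2].astype(np.float32)))
E
python3 hubchk.py 50 grey hub1
```

```text
19.525 [428.55876869  40.76681506 155.26216287] [ 1.79992410e+02 -2.92810256e-02  5.10052399e+00]
plate 6698 51.1767911997396 ((499.7677917480469, 46.603843688964844), (81.95923614501953, 60.11356735229492), 5.136534214019775)
plane [1.09943393e-02 1.04088476e-03 5.11060056e+01]
hub ((510.90777587890625, 48.38993453979492), 15.033658981323242)
```

```bash
python3 - <<'E'
from h import *
plan(401.7,321.4,180,9.6)
E
```

```text
slide [-0.0045, -0.7048, -0.0618] rotz -0.0125 rows 2.3
slide [0.0232, -0.7044, -0.0618] rotz -0.0125 rows 2.3
```

Request:
servo_tool:
  slide:
    - [-0.0045, -0.7048, -0.0618]
    - [-0.0045, -0.7048, -0.0618]
    - [-0.0045, -0.7048, -0.0618]
  rot:
    - [0, 0, -0.0125]
    - [0, 0, -0.0125]
    - [0, 0, -0.0125]
  claw: [85, 85, 85]

```text
time: 19.9
tool_pos: [414.4, 184.2, 167.8]
tcp_rot: [-3.141, -0.001, 0.132]
contact_force: [0.0, -0.7, 0.2]
grip_width: 84.8
```

Request:
servo_tool:
  slide:
    - [0.0232, -0.7044, -0.0618]
    - [0.0232, -0.7044, -0.0618]
    - [0.0232, -0.7044, -0.0618]
    - [0.0232, -0.7044, -0.0618]
    - [0.0232, -0.7044, -0.0618]
  rot:
    - [0, 0, -0.0125]
    - [0, 0, -0.0125]
    - [0, 0, -0.0125]
    - [0, 0, -0.0125]
    - [0, 0, -0.0125]
  claw: [85, 85, 85, 85, 85]

```text
time: 20.52
tool_pos: [400.9, 319.9, 179.7]
tcp_rot: [3.141, 0.001, 0.166]
contact_force: [-0.2, -0.2, -0.2]
grip_width: 84.9
```

```bash
python3 - <<'E'
from h import *
c=cam('wrist');P=cloud(c);o=get_obs();print(o['time'],o['tool_pos'],np.degrees(o['tcp_rot'])); save(c,'cop2.png')
n,z,r,Q=plate(c,P,(485,335.6),70.5,COP); print(n,z,r)
H=P[...,2];M=(H>98)&(H<110)&(np.hypot(P[...,0]-526,P[...,1]-343)<20);print('ear',M.sum(),cv2.minAreaRect(P[M][:,:2].astype(np.float32)))
k=np.radians(r[2]); k=k if r[1][0]>r[1][1] else k-np.pi/2
ctr=np.array(r[0])-10.9*np.array([np.cos(k),np.sin(k)]); y=np.degrees(k); print(ctr,y)
plan(*ctr,110,y); plan(*ctr,63,y,[*ctr,110,y])
E
```

```text
20.575 [400.98123299 319.86756746 179.87337685] [1.79950918e+02 4.40366042e-02 9.50094583e+00]
6177 71.20667835956306 ((489.6643981933594, 335.8049011230469), (67.7476806640625, 60.03057098388672), 9.55545425415039)
ear 409 ((526.6151123046875, 342.0679931640625), (12.083061218261719, 9.97249984741211), 9.014841079711914)
[478.91563137 333.99547808] 9.55545425415039
slide [0.396, -0.0053, 0.3494] rotz -0.0003 rows 1.7
slide [0.0, 0.0, 0.235] rotz -0.0 rows 0.8
```

```bash
python3 - <<'E'
from h import *
plan(485.7,335.15,110,9.55)
plan(485.7,335.15,175,9.55,[485.7,335.15,63,9.55])
plan(510.9,48.35,150,5.24,[485.7,335.15,175,9.55])
E
```

```text
slide [0.4304, -0.0054, 0.3494] rotz -0.0003 rows 1.8
slide [0.0, 0.0, -0.56] rotz -0.0 rows 1.8
slide [-0.0568, 0.7175, 0.0625] rotz 0.012 rows 2.3
slide [-0.0298, 0.7191, 0.0625] rotz 0.012 rows 2.3
```

Request:
servo_tool:
  slide:
    - [0.4304, -0.0054, 0.3494]
    - [0.4304, -0.0054, 0.3494]
    - [0.4304, -0.0054, 0.3494]
    - [0.4304, -0.0054, 0.3494]
    - [0.4304, -0.0054, 0.3494]
  rot:
    - [0, 0, 0]
    - [0, 0, 0]
    - [0, 0, 0]
    - [0, 0, 0]
    - [0, 0, 0]
  claw: [85, 85, 85, 85, 85]

```text
time: 21.2
tool_pos: [485.1, 336.7, 111.8]
tcp_rot: [-3.141, -0.002, 0.167]
contact_force: [0.6, 0.1, 0.2]
grip_width: 84.8
```

Request:
servo_tool:
  slide:
    - [0, 0, 0.12]
    - [0, 0, 0.21]
    - [0, 0, 0.235]
    - [0, 0, 0.235]
    - [0, 0, 0.235]
  rot:
    - [0, 0, 0]
    - [0, 0, 0]
    - [0, 0, 0]
    - [0, 0, 0]
    - [0, 0, 0]
  claw: [85, 85, 85, 85, 85]

```text
time: 21.82
tool_pos: [485.7, 337.2, 64.5]
tcp_rot: [-3.141, -0.002, 0.168]
contact_force: [0.5, 0.3, 0.1]
grip_width: 84.9
```

Request:
servo_tool:
  slide:
    - [0, 0, 0]
    - [0, 0, 0]
    - [0, 0, 0]
    - [0, 0, 0]
    - [0, 0, 0]
  rot:
    - [0, 0, 0]
    - [0, 0, 0]
    - [0, 0, 0]
    - [0, 0, 0]
    - [0, 0, 0]
  claw: [40, 40, 40, 40, 40]

```text
time: 22.45
tool_pos: [485.4, 336.8, 63.4]
tcp_rot: [3.141, -0.0, 0.168]
contact_force: [0.2, -0.5, 1.6]
grip_width: 59.5
```

```bash
python3 - <<'E'
from h import *
o=get_obs();print(o['tool_pos'],np.degrees(o['tcp_rot']),o['grip_width'])
E
```

```text
[485.35008184 336.83116889  63.39555274] [ 1.79991973e+02 -5.52495693e-03  9.60371350e+00] 59.51056767205142
```

```bash
python3 - <<'E'
from h import *
plan(510.9,48.35,150,5.24,[485.35,336.8,175,9.6])
E
```

```text
slide [-0.0573, 0.7217, 0.0625] rotz 0.0121 rows 2.3
slide [-0.0298, 0.7233, 0.0625] rotz 0.0121 rows 2.3
```

Request:
servo_tool:
  slide:
    - [0, 0, -0.1]
    - [0, 0, -0.3]
    - [0, 0, -0.5]
    - [0, 0, -0.56]
    - [0, 0, -0.56]
  rot:
    - [0, 0, 0]
    - [0, 0, 0]
    - [0, 0, 0]
    - [0, 0, 0]
    - [0, 0, 0]
  claw: [40, 40, 40, 40, 40]

```text
time: 23.08
tool_pos: [485.3, 336.9, 175.2]
tcp_rot: [-3.142, -0.0, 0.168]
contact_force: [-0.6, -0.2, -0.6]
grip_width: 59.3
```

Request:
servo_tool:
  slide:
    - [-0.0573, 0.7217, 0.0625]
    - [-0.0573, 0.7217, 0.0625]
    - [-0.0573, 0.7217, 0.0625]
  rot:
    - [0, 0, 0.0121]
    - [0, 0, 0.0121]
    - [0, 0, 0.0121]
  claw: [40, 40, 40]

```text
time: 23.45
tool_pos: [496.8, 189.4, 160.3]
tcp_rot: [3.14, 0.005, 0.127]
contact_force: [-0.4, 0.6, -0.6]
grip_width: 59.4
```

Request:
servo_tool:
  slide:
    - [-0.0298, 0.7233, 0.0625]
    - [-0.0298, 0.7233, 0.0625]
    - [-0.0298, 0.7233, 0.0625]
    - [-0.0298, 0.7233, 0.0625]
    - [-0.0298, 0.7233, 0.0625]
  rot:
    - [0, 0, 0.0121]
    - [0, 0, 0.0121]
    - [0, 0, 0.0121]
    - [0, 0, 0.0121]
    - [0, 0, 0.0121]
  claw: [40, 40, 40, 40, 40]

```text
time: 24.08
tool_pos: [510.2, 49.1, 149.3]
tcp_rot: [-3.141, 0.002, 0.092]
contact_force: [0.3, 0.7, -0.6]
grip_width: 59.6
```

Request:
servo_tool:
  slide:
    - [0, 0, 0.15]
    - [0, 0, 0.26]
    - [0, 0, 0.27]
    - [0, 0, 0.27]
    - [0, 0, 0.27]
  rot:
    - [0, 0, 0]
    - [0, 0, 0]
    - [0, 0, 0]
    - [0, 0, 0]
    - [0, 0, 0]
  claw: [40, 40, 40, 40, 40]

```text
time: 24.7
tool_pos: [511.5, 48.8, 97.3]
tcp_rot: [3.141, -0.002, 0.092]
contact_force: [-0.1, 0.5, -0.7]
grip_width: 59.4
```

```bash
python3 - <<'E'
from h import *
c=cam('wrist');P=cloud(c);o=get_obs();print(o['time'],o['tool_pos'],np.degrees(o['tcp_rot']),o['grip_width']); save(c,'hold2.png')
T=R.from_euler('xyz',o['tcp_rot']).as_matrix(); L=(P-o['tool_pos'])@T
M=(abs(L[...,2]+6)<6)&(abs(L[...,1])<28)&(abs(L[...,1])>10)&(L[...,0]>15)&(L[...,0]<45); print('front edge x',np.percentile(L[M][:,0],[90,97,99]),np.median(L[M][:,2]))
plan(510.9,48.35,96,5.24)
E
```

```text
24.75 [511.42987106  48.65668055  97.21613197] [ 1.79982900e+02 -1.01096365e-01  5.27117508e+00] 59.41677866137372
front edge x [29.73854494 29.97590103 30.10542692] -7.786263797018045
slide [-0.0028, 0.0013, 0.0061] rotz 0.0002 rows 0.0
```

Request:
servo_tool:
  slide:
    - [-0.0015, 0, 0.03]
    - [-0.0015, 0, 0.07]
    - [-0.0015, 0, 0.1]
    - [-0.0015, 0, 0.12]
    - [-0.0015, 0, 0.13]
  rot:
    - [0, 0, 0]
    - [0, 0, 0]
    - [0, 0, 0]
    - [0, 0, 0]
    - [0, 0, 0]
  claw: [40, 40, 40, 40, 40]

```text
time: 25.38
tool_pos: [510.5, 48.4, 69.9]
tcp_rot: [3.142, 0.0, 0.092]
contact_force: [-0.4, 0.5, 0.0]
grip_width: 59.3
```

Request:
servo_tool:
  slide:
    - [0, 0, 0.03]
    - [0, 0, 0.06]
    - [0, 0, 0.075]
    - [0, 0, 0.078]
    - [0, 0, 0.078]
  rot:
    - [0, 0, 0]
    - [0, 0, 0]
    - [0, 0, 0]
    - [0, 0, 0]
    - [0, 0, 0]
  claw: [40, 40, 40, 40, 40]

```text
time: 26.0
tool_pos: [510.7, 48.4, 54.8]
tcp_rot: [3.141, -0.0, 0.092]
contact_force: [-0.3, 1.0, -0.9]
grip_width: 59.6
```

Request:
servo_tool:
  slide:
    - [0, 0, 0.005]
    - [0, 0, 0.005]
    - [0, 0, 0.005]
    - [0, 0, 0.005]
  rot:
    - [0, 0, 0]
    - [0, 0, 0]
    - [0, 0, 0]
    - [0, 0, 0]
  claw: [40, 76, 76, 76]

```text
time: 26.5
tool_pos: [510.7, 48.4, 53.8]
tcp_rot: [3.141, -0.0, 0.092]
contact_force: [0.2, 0.4, 0.0]
grip_width: 75.9
```

Request:
servo_tool:
  slide:
    - [0, 0, -0.1]
    - [0, 0, -0.4]
    - [0, 0, -0.51]
    - [0, 0, -0.51]
  rot:
    - [0, 0, 0]
    - [0, 0, 0]
    - [0, 0, 0]
    - [0, 0, 0]
  claw: [76, 76, 76, 76]

```text
time: 27.0
tool_pos: [511.6, 48.4, 157.5]
tcp_rot: [3.141, -0.004, 0.092]
contact_force: [0.5, -0.9, -0.5]
grip_width: 76.0
```

Request:
servo_tool:
  slide:
    - [-0.42, 0, 0]
    - [-0.42, 0, 0]
    - [-0.42, 0, 0]
    - [-0.42, 0, 0]
  rot:
    - [0, 0, 0]
    - [0, 0, 0]
    - [0, 0, 0]
    - [0, 0, 0]
  claw: [85, 85, 85, 85]

```text
time: 27.5
tool_pos: [427.8, 40.7, 155.4]
tcp_rot: [3.141, -0.0, 0.091]
contact_force: [0.3, -0.2, 0.5]
grip_width: 85.0
```

```bash
python3 hubchk.py 60 cop hub2; python3 - <<'E'
from h import *
# view pose for zinc B: centre about (531,-372), tool yaw -26
a=np.radians(-26); x,y=531-84.6*np.cos(a),-372-84.6*np.sin(a); print(x,y)
plan(x,y,120,-26)
E
```

```text
27.55 [427.94772919  40.69911704 155.38415381] [ 1.79993647e+02 -1.79135854e-02  5.24663712e+00]
plate 6243 61.24197996389941 ((515.3599853515625, 48.20966720581055), (69.34400939941406, 59.96923065185547), 5.3707661628723145)
plane [-5.03038283e-03  1.38631959e-03  6.11933467e+01]
hub ((510.9378356933594, 48.32080841064453), 15.03044319152832)
454.9620236830905 -334.91380098164404
slide [-0.0186, 0.9413, 0.0885] rotz 0.0868 rows 3.0
slide [0.2356, 0.9115, 0.0885] rotz 0.0868 rows 3.0
```

Request:
servo_tool:
  slide:
    - [-0.0186, 0.9413, 0.0885]
    - [-0.0186, 0.9413, 0.0885]
    - [-0.0186, 0.9413, 0.0885]
    - [-0.0186, 0.9413, 0.0885]
  rot:
    - [0, 0, 0.0868]
    - [0, 0, 0.0868]
    - [0, 0, 0.0868]
    - [0, 0, 0.0868]
  claw: [85, 85, 85, 85]

```text
time: 28.05
tool_pos: [441.3, -151.1, 137.2]
tcp_rot: [3.141, -0.0, -0.187]
contact_force: [-0.5, -0.1, -0.2]
grip_width: 84.8
```

Request:
servo_tool:
  slide:
    - [0.2356, 0.9115, 0.0885]
    - [0.2356, 0.9115, 0.0885]
    - [0.2356, 0.9115, 0.0885]
    - [0.2356, 0.9115, 0.0885]
    - [0.2356, 0.9115, 0.0885]
  rot:
    - [0, 0, 0.0868]
    - [0, 0, 0.0868]
    - [0, 0, 0.0868]
    - [0, 0, 0.0868]
    - [0, 0, 0.0868]
  claw: [85, 85, 85, 85, 85]

```text
time: 28.68
tool_pos: [454.2, -333.7, 119.6]
tcp_rot: [-3.141, 0.002, -0.454]
contact_force: [0.1, 0.9, -0.5]
grip_width: 85.0
```

Request:
servo_tool:
  slide:
    - [0, 0, 0]
    - [0, 0, 0]
    - [0, 0, 0]
    - [0, 0, 0]
  rot:
    - [0, 0, 0]
    - [0, 0, 0]
    - [0, 0, 0]
    - [0, 0, 0]
  claw: [85, 85, 85, 85]

```text
time: 29.18
tool_pos: [454.1, -334.6, 120.5]
tcp_rot: [3.141, -0.0, -0.453]
contact_force: [0.0, -0.1, 0.2]
grip_width: 84.9
```

```bash
python3 - <<'E'
from h import *
c=cam('wrist');P=cloud(c);o=get_obs();print(o['time'],o['tool_pos'],np.degrees(o['tcp_rot'])); save(c,'zB.png')
n,z,r,Q=plate(c,P,(531,-372),10.5,GREY); print(n,z,r)
E
```

```text
29.225 [ 454.0202994  -334.73802881  120.50741096] [ 1.79992279e+02 -1.43285252e-02 -2.59882947e+01]
6252 11.200411695977351 ((521.4765625, -366.9823303222656), (59.88608932495117, 79.6282730102539), 63.881072998046875)
```

View pics/zB.png

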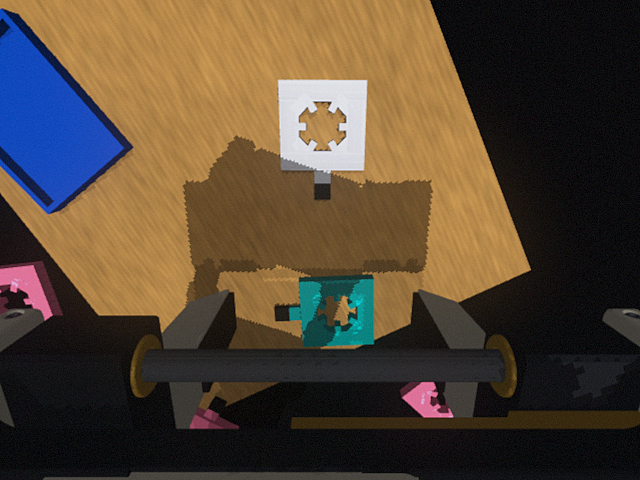

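White zinc at (322,126), tab toward the tool at (322,187), clear around; turquoise at (337,312) is left alone.

```bash
python3 - <<'E'
from h import *
plan(530.3,-371.3,60,-26.1); plan(530.3,-371.3,3,-26.1,[530.3,-371.3,60,-26.1])
E
```

```text
slide [0.4229, -0.0028, 0.3025] rotz 0.0006 rows 1.7
slide [0.0, -0.0, 0.285] rotz -0.0 rows 0.9
```

Request:
servo_tool:
  slide:
    - [0.4229, -0.0028, 0.3025]
    - [0.4229, -0.0028, 0.3025]
    - [0.4229, -0.0028, 0.3025]
    - [0.4229, -0.0028, 0.3025]
  rot:
    - [0, 0, 0.0006]
    - [0, 0, 0.0006]
    - [0, 0, 0.0006]
    - [0, 0, 0.0006]
  claw: [85, 85, 85, 85]

```text
time: 29.72
tool_pos: [529.8, -371.2, 60.0]
tcp_rot: [-3.142, 0.001, -0.456]
contact_force: [0.6, -0.3, 0.9]
grip_width: 85.1
```

Request:
servo_tool:
  slide:
    - [0, 0, 0.15]
    - [0, 0, 0.26]
    - [0, 0, 0.285]
    - [0, 0, 0.285]
    - [0, 0, 0.285]
  rot:
    - [0, 0, 0]
    - [0, 0, 0]
    - [0, 0, 0]
    - [0, 0, 0]
    - [0, 0, 0]
  claw: [85, 85, 85, 85, 85]

```text
time: 30.35
tool_pos: [530.8, -372.0, 4.5]
tcp_rot: [3.141, -0.002, -0.456]
contact_force: [-0.5, -0.0, -0.1]
grip_width: 84.7
```

Request:
servo_tool:
  slide:
    - [0, 0, 0]
    - [0, 0, 0]
    - [0, 0, 0]
    - [0, 0, 0]
    - [0, 0, 0]
  rot:
    - [0, 0, 0]
    - [0, 0, 0]
    - [0, 0, 0]
    - [0, 0, 0]
    - [0, 0, 0]
  claw: [40, 40, 40, 40, 40]

```text
time: 30.98
tool_pos: [530.3, -371.5, 3.0]
tcp_rot: [3.142, -0.0, -0.456]
contact_force: [-0.4, -0.4, 1.4]
grip_width: 59.9
```

Request:
servo_tool:
  slide:
    - [0, 0, -0.1]
    - [0, 0, -0.3]
    - [0, 0, -0.5]
    - [0, 0, -0.735]
    - [0, 0, -0.735]
  rot:
    - [0, 0, 0]
    - [0, 0, 0]
    - [0, 0, 0]
    - [0, 0, 0]
    - [0, 0, 0]
  claw: [40, 40, 40, 40, 40]

```text
time: 31.6
tool_pos: [532.2, -373.1, 155.9]
tcp_rot: [3.139, -0.01, -0.456]
contact_force: [-0.2, -0.7, -1.9]
grip_width: 59.4
```

```bash
python3 - <<'E'
from h import *
plan(510.9,48.35,150,5.24)
E
```

```text
slide [-0.3409, -0.6152, 0.0099] rotz -0.058 rows 2.3
slide [-0.2237, -0.6668, 0.0099] rotz -0.058 rows 2.3
slide [-0.099, -0.6963, 0.0099] rotz -0.058 rows 2.3
```

Request:
servo_tool:
  slide:
    - [-0.3409, -0.6152, 0.0099]
    - [-0.3409, -0.6152, 0.0099]
    - [-0.3409, -0.6152, 0.0099]
  rot:
    - [0, 0, -0.058]
    - [0, 0, -0.058]
    - [0, 0, -0.058]
  claw: [40, 40, 40]

```text
time: 31.98
tool_pos: [522.2, -227.2, 147.7]
tcp_rot: [-3.14, 0.002, -0.27]
contact_force: [1.1, -1.1, 0.1]
grip_width: 59.1
```

Request:
servo_tool:
  slide:
    - [-0.2237, -0.6668, 0.0099]
    - [-0.2237, -0.6668, 0.0099]
    - [-0.2237, -0.6668, 0.0099]
  rot:
    - [0, 0, -0.058]
    - [0, 0, -0.058]
    - [0, 0, -0.058]
  claw: [40, 40, 40]

```text
time: 32.35
tool_pos: [515.5, -87.9, 145.8]
tcp_rot: [-3.141, 0.001, -0.088]
contact_force: [0.1, 0.4, -0.4]
grip_width: 59.5
```

Request:
servo_tool:
  slide:
    - [-0.099, -0.6963, 0.0099]
    - [-0.099, -0.6963, 0.0099]
    - [-0.099, -0.6963, 0.0099]
    - [-0.099, -0.6963, 0.0099]
    - [-0.099, -0.6963, 0.0099]
  rot:
    - [0, 0, -0.058]
    - [0, 0, -0.058]
    - [0, 0, -0.058]
    - [0, 0, -0.058]
    - [0, 0, -0.058]
  claw: [40, 40, 40, 40, 40]

```text
time: 32.98
tool_pos: [509.6, 48.3, 143.9]
tcp_rot: [3.141, -0.0, 0.089]
contact_force: [-0.5, 1.0, -1.3]
grip_width: 59.4
```

Request:
servo_tool:
  slide:
    - [0, 0, 0]
    - [0, 0, 0]
    - [0, 0, 0]
    - [0, 0, 0]
    - [0, 0, 0]
  rot:
    - [0, 0, 0]
    - [0, 0, 0]
    - [0, 0, 0]
    - [0, 0, 0]
    - [0, 0, 0]
  claw: [40, 40, 40, 40, 40]

```text
time: 33.6
tool_pos: [509.0, 50.0, 143.9]
tcp_rot: [3.141, -0.0, 0.091]
contact_force: [-0.0, -0.0, -1.3]
grip_width: 59.3
```

```bash
python3 - <<'E'
from h import *
c=cam('wrist');P=cloud(c);o=get_obs();print(o['time'],o['tool_pos'],np.degrees(o['tcp_rot']),o['grip_width']); save(c,'hold3.png')
T=R.from_euler('xyz',o['tcp_rot']).as_matrix(); L=(P-o['tool_pos'])@T
M=(abs(L[...,2]+6)<6)&(abs(L[...,1])<28)&(abs(L[...,1])>10)&(L[...,0]>15)&(L[...,0]<45); print('front edge x',np.percentile(L[M][:,0],[90,97,99]),np.median(L[M][:,2]))
plan(510.9,48.35,100,5.24)
E
```

```text
33.65 [509.05786697  50.0250901  143.89611919] [ 1.79993379e+02 -3.63477131e-03  5.21957246e+00] 59.47530511026694
front edge x [30.02744424 30.23707047 30.37293052] -8.181598101709081
slide [0.0084, 0.0092, 0.2195] rotz -0.0001 rows 0.7
```

Request:
servo_tool:
  slide:
    - [0.0075, 0.0092, 0.1]
    - [0.0075, 0.0092, 0.2]
    - [0.0075, 0.0092, 0.23]
    - [0.0075, 0.0092, 0.23]
    - [0.0075, 0.0092, 0.23]
  rot:
    - [0, 0, 0]
    - [0, 0, 0]
    - [0, 0, 0]
    - [0, 0, 0]
    - [0, 0, 0]
  claw: [40, 40, 40, 40, 40]

```text
time: 34.28
tool_pos: [511.3, 48.3, 98.6]
tcp_rot: [3.141, -0.001, 0.091]
contact_force: [0.2, 0.3, -0.6]
grip_width: 59.6
```

Request:
servo_tool:
  slide:
    - [0, 0, 0]
    - [0, 0, 0]
  rot:
    - [0, 0, 0]
    - [0, 0, 0]
  claw: [40, 40]

```text
time: 34.52
tool_pos: [510.9, 48.3, 98.3]
tcp_rot: [3.141, -0.001, 0.091]
contact_force: [0.7, 0.3, -1.0]
grip_width: 59.7
```

Request:
servo_tool:
  slide:
    - [0, 0, 0.03]
    - [0, 0, 0.06]
    - [0, 0, 0.09]
    - [0, 0, 0.12]
    - [0, 0, 0.13]
  rot:
    - [0, 0, 0]
    - [0, 0, 0]
    - [0, 0, 0]
    - [0, 0, 0]
    - [0, 0, 0]
  claw: [40, 40, 40, 40, 40]

```text
time: 35.15
tool_pos: [510.4, 48.3, 71.3]
tcp_rot: [-3.142, 0.001, 0.091]
contact_force: [0.3, 0.1, -1.0]
grip_width: 59.7
```

Request:
servo_tool:
  slide:
    - [0, 0, 0.02]
    - [0, 0, 0.036]
    - [0, 0, 0.04]
    - [0, 0, 0.04]
  rot:
    - [0, 0, 0]
    - [0, 0, 0]
    - [0, 0, 0]
    - [0, 0, 0]
  claw: [40, 40, 40, 40]

```text
time: 35.65
tool_pos: [510.7, 48.3, 63.9]
tcp_rot: [3.142, -0.0, 0.091]
contact_force: [0.3, -0.5, -1.0]
grip_width: 59.5
```

Request:
servo_tool:
  slide:
    - [0, 0, 0.004]
    - [0, 0, 0.004]
    - [0, 0, 0.004]
    - [0, 0, 0.004]
  rot:
    - [0, 0, 0]
    - [0, 0, 0]
    - [0, 0, 0]
    - [0, 0, 0]
  claw: [40, 76, 76, 76]

```text
time: 36.15
tool_pos: [510.8, 48.3, 63.2]
tcp_rot: [3.141, -0.0, 0.091]
contact_force: [-0.1, 0.2, 0.4]
grip_width: 76.1
```

Request:
servo_tool:
  slide:
    - [0, 0, -0.1]
    - [0, 0, -0.4]
    - [0, 0, -0.5]
    - [0, 0, -0.5]
  rot:
    - [0, 0, 0]
    - [0, 0, 0]
    - [0, 0, 0]
    - [0, 0, 0]
  claw: [76, 76, 76, 76]

```text
time: 36.65
tool_pos: [511.6, 48.3, 164.6]
tcp_rot: [3.141, -0.004, 0.091]
contact_force: [-1.0, 0.8, -0.7]
grip_width: 76.0
```

Request:
servo_tool:
  slide:
    - [-0.42, 0, 0]
    - [-0.42, 0, 0]
    - [-0.42, 0, 0]
    - [-0.42, 0, 0]
  rot:
    - [0, 0, 0]
    - [0, 0, 0]
    - [0, 0, 0]
    - [0, 0, 0]
  claw: [80, 80, 80, 80]

```text
time: 37.15
tool_pos: [427.9, 40.6, 162.7]
tcp_rot: [3.141, -0.0, 0.091]
contact_force: [1.1, 0.0, -0.1]
grip_width: 80.0
```

```bash
python3 hubchk.py 70 grey hub3; python3 - <<'E'
from h import *
s=cam('scene'); a=cv2.imread('pics/hub3.png')[:,:,::-1]
cv2.imwrite('pics/fin.png',np.hstack([cv2.resize(a,(400,300)),cv2.resize(s['frame'][180:270,285:405],(400,300),interpolation=cv2.INTER_CUBIC)])[:,:,::-1])
E
```

```text
37.2 [428.08027412  40.62892019 162.73846673] [ 1.79994147e+02 -1.56340931e-02  5.21022513e+00]
plate 7413 71.16907089730407 ((500.0792236328125, 46.57670211791992), (81.43570709228516, 60.22858428955078), 5.238872051239014)
plane [1.12676557e-02 2.57422768e-03 7.11093209e+01]
hub ((510.8302001953125, 48.44277572631836), 15.943068504333496)
```

View pics/fin.png

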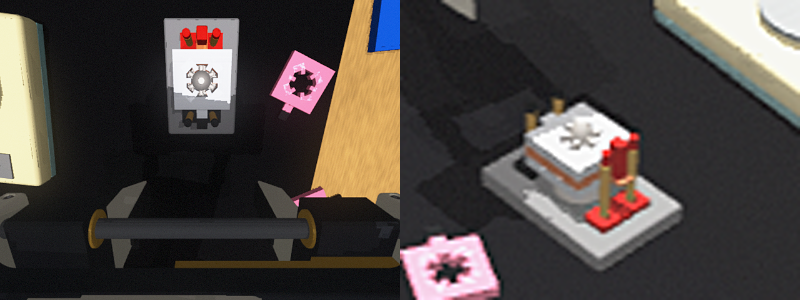

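The final view shows the hub at left-crop (201,80). Zinc, copper and zinc are stacked flat, with the red ear between the red posts and the zinc tabs at the black posts. The top-plate height reads 71.1 mm, which carries the same +1 mm bias as the earlier readings.

```bash
python3 -c "
from plant import *
print(close_job())"
```

```text
the job is handed in; nothing more can be done
None
```

The copper plate was weighed, the cell is built on the hub, and the job was handed in at about 37 s of the 72 s allowed. No verdict was reported, so the result rests on my own checks below.

- **Weighing:** I carried the copper plate by its ear to the pan and let go of it there. The camera put its centre within about 1 mm of the pan's middle, lying flat.
- **Bottom zinc:** its centre is about 0.8 mm from the hub axis, and its top face reads 51.2 mm.
- **Copper:** its centre is about 0.6 mm from the axis, and its top face reads 61.2 mm. It was lowered by its two flat sides, and the ear stands between the red posts.
- **Top zinc:** its centre is about 1 mm from the axis, tilted about 0.01 rad, and its top face reads 71.2 mm.
- **Final view:** all three plates lie flat with the zinc tabs at the black posts, and the gripper is clear of the cell and empty.

The wrist camera's depth reads about 1 mm high everywhere, so the top faces sit near their proper 50, 60 and 70 mm. The overhead camera placed the cell's centre about 2 mm away from where the wrist camera did. I used the wrist values, and all three plates slid home without resistance. I did not plan any contact with the cups, the spatula or the look-alikes and saw none, but I did not re-measure their positions at the end.

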